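Pack the tested radio units into the transit case, break its lid stay and close it

ROBOT

A 6-joint arm with a two-finger parallel gripper is mounted at the origin on the work surface. World frame = base frame: x ahead of the robot, y to its left, z up, the work surface at z = 0. Lengths are in m, angles in rad, forces in N, time in s.
With the tool pointing down it reaches from about 0.225 to 0.725 m from the base axis. Payload 3.1 kg.
Tool frame: the origin (TCP) lies on the centre line of the jaws, within the pads' length; the fingertips stand 25 mm ahead of it and the grasp point (between the pads) lies 6 mm ahead of it (ctrl.tip_extent is the distance from the TCP to the fingertips, in m); x points along the fingers, z is the direction in which the jaws open and shut, and the axes are right-handed (so a half turn about x gives the same grasp; the last joint's range is limited). The gripper opens to 85 mm and grips with 20 to 120 N. Pads are 22 mm wide; open, the fingers measure 114 mm over their backs; the gripper's body (76 mm by 85 mm) begins 54 mm behind the grasp point. The pads swing forward as they close: fully open they stand 13 mm farther back than shut.
Start: joints at [0.982, 0.048, 0.099, 1.622, 0, 1.443], TCP at [0.233, 0.47, 0.256] pointing down, gripper open.
Joint ranges: [-2.91, 2.91], [-0.99, 1.94], [-1.21, 1.42], [-2.12, 2.29], [-1.49, 1.47], [-3.14, 3.14]. Speed limits (rad/s): [2.79, 2.79, 3.14, 3.14, 3.14, 3.14].

INTERFACE

Orientations are given as a rotation vector (axis times angle).
In Python, from plant import ctrl gives the robot as it stands.
- The arm moves only by the tool drive_tool, never from a script. Its argument "motion" is a list of rows, each an object with "dp": the shift along the tool's x, y, z as a fraction of full scale, a list of three; "angular": the turn, a rotation vector about the tool's x, y, z as a fraction of full scale, a list of three. In form: [{"dp": [x, y, z], "angular": [wx, wy, wz]}, ...]. A call has 1 to 5 rows; each row is the pose to reach, as a shift and turn from the pose commanded when the call began, along the tool's axes at that moment; what a row does not reach only later rows make up. Full scale, the value 1, is 150 mm for a shift and 1.5 rad for a turn. A row lasts 1/12 s, in which the tool goes at most 41.7 mm and 7.16 degrees, less where a joint would pass 70% of its speed; a pose out of reach is approached as far as the arm can. A call with a number of a shift or a turn outside -1 to 1 is refused whole. A call with a gripper value outside its range is refused whole. "grip" is the finger opening in mm, from 0 to 85.4, set as the call begins (left out, the last holds). The fingers move at their own pace and stop on an object; "newtons" is the grip in N (left out, the last holds). Time passes only in rows, so rows that repeat a pose let the fingers close. It gives the time, the measured TCP pose, the force and the opening at its end, in the units of the state.
- ctrl.state(): the state, without advancing time (a new reading comes with each control period).
- ctrl.get_image(name): name is "side" or "top"; returns a dict with "frame" (384x512x3 uint8, red, green, blue), "fx", "fy", "cx", "cy" (pixels), "rvec" (rotation vector, rad) and "tvec" (3), from world to camera coordinates, as OpenCV has them. Camera axes: x right, y down, z forward; pixel columns grow to the right and rows downward; lengths in m; the calibration is good to about 2 mm. A picture is of the moment at which its call begins. There is no depth.
- ctrl.close_job(): hands the job in, once; it reports no verdict.
The state is a dict: "time_s": time; "joint_pos": joint angles; "qvel": joint speeds; "joint_efforts": joint torques, N m; "tcp_pos": TCP position; "eef_rot": TCP orientation; "ft_force": force on the tool from outside, world axes, zero at the start; "wrist_torque": the same for the moment, N m; "grip_width": opening from 0.0 (shut) to 1.0 (fully open).
Only numpy, scipy, OpenCV 4.12 (cv2) and the standard library are available. Lean on these libraries where they do the work, as an engineer would, in place of code of your own. Each camera call takes 0.05 s, during which the arm holds its last target. There are 200 camera calls.

TASK

Pack every unit from the blue tray upright, side by side on the floor of the black transit case's large bay, while the lid is still locked up by its folding stay. Then push the red knee of the stay down to break it before you bring the lid down, and lower the lid gently until it is fully shut. Do not drop the units or slam the lid, and leave the pen, the screwdriver and the open unit on the bench where they are.

Things in the scene. Friction and masses are not known exactly. Their poses are not given: they have to be found in the camera images.
- case: Black transit case, fixed: outside 294 (its x) x 156 (its y) x 80 mm to the rim, walls and floor 6 mm. Origin: centre of the underside, x along its length (roughly away from the robot), y towards the lid's hinge (roughly left). A 50 mm tall partition (x +57 to +61) cuts off the far end, which holds a fixed charger unit and the stay; nothing goes there.
- bay (a point): Centre of the large bay's floor (case x -42, y 0, z 6 mm; axes as the case's). The bay, case x -141 to +57 and y -72 to +72, has just room for three columns side by side in x, 66 mm each: a column takes the long unit (lying along y) or two short ones, one behind the other in y.
- lid_hinge (a point): Middle of the lid's hinge line, on the case's rim (case y +78, z 80 mm); the line runs along the case's x; axes as the case's.
- lid (a joint): Lid angle, a flat black panel 294 x 156 x 10 mm: 0 as found, leaning back 15 degrees past upright; 1.833 fully shut. Locked open until the stay is broken; then its stiff hinge (0.36 N m) holds it at whatever angle it is left, and 2 to 5 N near the free edge, pushed from behind and later from above, turns it. Nothing stands behind the lid.
- lid_edge (a point): Middle of the lid's free edge, on its outer (back, later top) face: 156 mm from the hinge line, 10 mm off the inner face, about 230 mm high when open. Turns with the lid: z is the outward normal of the outer face, -y points from hinge to free edge, x along the hinge.
- knee (a joint): Fold of the stay's knee: 0 as found, locked a little over-centre (bent upward) against its stop; 0.10 dead straight; beyond that broken, folding downward, up to about 3.1 with the lid shut. Pressing the red button straight down by 16 to 22 mm breaks it (under 10 N) and draws the lid 5 to 10 degrees forward; friction keeps it where it is left.
- knee_button (a point): Centre of the red button (20 mm across, 12 mm wide along case x) at the knee of the stay's two flat links, in the plane case x +134. Locked, it is 43 mm above the rim and 40 mm in front of the hinge line, free from above. It swings on an 81 mm radius about stay_foot: pushed down 16 mm it also moves 11 mm towards the hinge. Keep the gripper clear of it while packing.
- stay_foot (a point): Pivot of the stay's lower link on the case's far end wall (case x +134, y -22, z 68 mm).
- tray: Blue plastic tray, fixed: outside 270 x 345 x 24 mm, wall and floor 5 mm. Origin: centre of the underside. The units stand in it at the start.
- amp_long: Long grey amplifier, 62 (its x) x 136 (its y) x 32 mm, with a finned heat sink on top, 16 mm wide in x, 116 long in y, 34 high (66 in all); 0.42 kg. Hold it by the heat sink across its x, fingers no deeper than 32 mm below its top. Origin: centre of the underside, z up. May be absent (None).
- amp_a: Short silver amplifier, 62 (its x) x 66 (its y) x 32 mm, with a finned heat sink on top, 16 mm wide in x, 46 long in y, 34 high (66 in all); 0.24 kg. Hold it by the heat sink across its x, fingers no deeper than 32 mm below its top. Origin: centre of the underside, z up. May be absent (None).
- amp_b: A second short silver amplifier, the same as amp_a. May be absent (None).
- load_a: Round black dummy load, 62 mm across and 32 high, with a brass connector 16 mm across and 34 high on top (66 in all); 0.22 kg. Hold it by the connector, from any side, fingers no deeper than 32 mm below its top. Origin: centre of the underside, z up. May be absent (None).
- load_b: A second dummy load, the same as load_a. May be absent (None).
- marker: Blue marker pen lying beyond the case, 140 x 16 x 16 mm; not to be disturbed. Origin: underside, near its middle.
- screwdriver: Screwdriver lying beyond the tray; not to be disturbed.
- open_unit: Unfinished open silver unit, 62 x 62 x 30 mm, on the bench left of the case; not part of the job, not to be disturbed. Origin: centre of the underside.
There are look-alikes about, which are no part of the job. What is shaped like the amp_b but green is not meant.

How it is judged:
On the way, in this order (a step that is already met when the one before it is completed fails the run):
1. all units stand in the large bay, with the lid up and its stay still locked (x of amp_long in the frame of case between -0.141 and 0.057 m and y of amp_long in the frame of case between -0.072 and 0.072 m and z of amp_long in the frame of case between -0.005 and 0.014 m and angle between each of amp_long, amp_a, amp_b, load_a, load_b's own z axis and vertical below 0.15 rad and x of amp_a in the frame of case between -0.141 and 0.057 m and y of amp_a in the frame of case between -0.072 and 0.072 m and z of amp_a in the frame of case between -0.005 and 0.014 m and x of amp_b in the frame of case between -0.141 and 0.057 m and y of amp_b in the frame of case between -0.072 and 0.072 m and z of amp_b in the frame of case between -0.005 and 0.014 m and x of load_a in the frame of case between -0.141 and 0.057 m and y of load_a in the frame of case between -0.072 and 0.072 m and z of load_a in the frame of case between -0.005 and 0.014 m and x of load_b in the frame of case between -0.141 and 0.057 m and y of load_b in the frame of case between -0.072 and 0.072 m and z of load_b in the frame of case between -0.005 and 0.014 m and value of joint lid below 0.2 rad and value of joint knee below 0.25 rad), for 0.2 s.
2. the stay is broken at its knee while the lid is still up (value of joint knee above 0.4 rad and value of joint lid below 0.6 rad), for 0.1 s.
At the end, for the whole second after the job is handed in: Every unit present stands upright (within 0.15 rad) on the floor of the large bay (origin within the bay, at most 14 mm above the case's underside) and the lid is shut (angle over 1.80 rad of 1.833) and at rest (x of amp_long in the frame of case between -0.141 and 0.057 m and y of amp_long in the frame of case between -0.072 and 0.072 m and z of amp_long in the frame of case between -0.005 and 0.014 m and angle between each of amp_long, amp_a, amp_b, load_a, load_b's own z axis and vertical below 0.15 rad and x of amp_a in the frame of case between -0.141 and 0.057 m and y of amp_a in the frame of case between -0.072 and 0.072 m and z of amp_a in the frame of case between -0.005 and 0.014 m and x of amp_b in the frame of case between -0.141 and 0.057 m and y of amp_b in the frame of case between -0.072 and 0.072 m and z of amp_b in the frame of case between -0.005 and 0.014 m and x of load_a in the frame of case between -0.141 and 0.057 m and y of load_a in the frame of case between -0.072 and 0.072 m and z of load_a in the frame of case between -0.005 and 0.014 m and x of load_b in the frame of case between -0.141 and 0.057 m and y of load_b in the frame of case between -0.072 and 0.072 m and z of load_b in the frame of case between -0.005 and 0.014 m and value of joint lid above 1.8 rad and velocity of joint lid below 0.05 rad/s); the robot touches nothing.
It fails at once if the marker pen is knocked away (moved more than 30 mm) (distance of marker from where it was at the start of the episode above 0.03 m).
It fails at once if the screwdriver is knocked away (moved more than 30 mm) (distance of screwdriver from where it was at the start of the episode above 0.03 m).
It fails at once if the open unit is knocked away (moved more than 30 mm) (distance of open_unit from where it was at the start of the episode above 0.03 m).
It fails at once if the lid is slammed (turns shut faster than 2.2 rad/s) (velocity of joint lid above 2.2 rad/s).
It fails at once if a unit is dropped or thrown (faster than 1.2 m/s while the fingers do not hold it) ((linear speed of amp_long above 1.2 m/s and contact force between the fingers and amp_long below 0.2 N) or (linear speed of amp_a above 1.2 m/s and contact force between the fingers and amp_a below 0.2 N) or (linear speed of amp_b above 1.2 m/s and contact force between the fingers and amp_b below 0.2 N) or (linear speed of load_a above 1.2 m/s and contact force between the fingers and load_a below 0.2 N) or (linear speed of load_b above 1.2 m/s and contact force between the fingers and load_b below 0.2 N)).
Of amp_long, amp_a, amp_b, load_a, load_b only 3 to 5 are there at a start; the rules pass over those that are not, and their reading is None.
At some moment in a run one of amp_long, amp_a, amp_b, load_a, load_b may be knocked a few centimetres aside while the robot is not near it.
It also fails if it takes over 210 s, if anything falls off the work surface, if the arm or the gripper's body presses on something with over 40 N, if the wrist force passes 120 N, or if a joint passes its speed limit or range.

## Working session

There is one attempt and no reset: what is moved stays moved. The work goes in short steps, Python scripts to look and compute and a tool call to move; the robot and the scene stay as the last step left them, time stands still between calls to the robot, and variables do not carry over. Pictures are saved under pics/ and viewed, about 12 in all and at most 16, crops included, and the job is handed in when it is done.

Besides the shell and the picture viewer there is one more tool, called after "Call:" as name(argument=value, ...) on one line, values as JSON. drive_tool: Moves the arm, as the interface text tells. Shift numbers are shares of 150 mm and turn numbers shares of 1.5 rad, none past 1 either way. Its arguments: {"type":"object","properties":{"motion":{"type":"array","items":{"type":"object","properties":{"dp":{"type":"array","items":{"type":"number","minimum":-1,"maximum":1}},"angular":{"type":"array","items":{"type":"number","minimum":-1,"maximum":1}}}}},"grip":{"type":"number"},"newtons":{"type":"number"}},"required":["motion"]}

```bash
mkdir -p pics; ls; cat > h.py <<'E'
import numpy as np, cv2, sys
from plant import ctrl
from scipy.spatial.transform import Rotation as R
def grab(n,f=None):
    im=ctrl.get_image(n)
    if f: cv2.imwrite('pics/'+f,cv2.cvtColor(np.asarray(im['frame']),cv2.COLOR_RGB2BGR))
    return im
def ray(im,u,v):
    M=R.from_rotvec(np.ravel(im['rvec'])).as_matrix();t=np.ravel(im['tvec'])
    d=M.T@np.array([(u-im['cx'])/im['fx'],(v-im['cy'])/im['fy'],1.]);o=-M.T@t
    return o,d
def onz(im,u,v,z):
    o,d=ray(im,u,v);return o+d*(z-o[2])/d[2]
def proj(im,p):
    M=R.from_rotvec(np.ravel(im['rvec'])).as_matrix();c=M@np.asarray(p)+np.ravel(im['tvec'])
    return im['fx']*c[0]/c[2]+im['cx'],im['fy']*c[1]/c[2]+im['cy']
E
python3 - <<'E'
from h import *
for n in('top','side'):
    im=grab(n,n+'0.png');print(n,ray(im,256,192),im['fx'],im['cx'],im['cy'])
    import pickle;pickle.dump(im,open(n+'0.pkl','wb'))
s=ctrl.state();print(s);print(R.from_rotvec(s['eef_rot']).as_matrix().round(3))
E
```

```text
pics
top (array([ 0.57329155, -0.00262785,  1.44815233]), array([ 0.03957262, -0.02093403, -0.999233  ])) 399.47789470861625 248.20898940996298 195.79913332721517
side (array([0.57186561, 0.93143011, 0.97636225]), array([ 0.03489388, -0.75814559, -0.65121629])) 384.6143267008093 253.068511547973 193.99435152683554
{'time_s': 0.1, 'joint_pos': array([ 9.82166949e-01,  4.86907229e-02,  9.77434037e-02,  1.62196656e+00,
       -2.14633656e-05,  1.44298959e+00]), 'qvel': array([ 5.48756827e-05, -1.38647265e-03,  4.67820569e-03, -8.51679393e-04,
        3.16663389e-04,  1.47298630e-04]), 'joint_efforts': array([ 2.63591057e-03, -3.39852440e+01,  3.20935035e+01,  1.58738630e-02,
       -1.90585038e-04,  5.88660725e-06]), 'tcp_pos': array([0.23320617, 0.46981587, 0.25522126]), 'eef_rot': array([-0.86439851,  1.39460543,  0.86292854]), 'ft_force': array([-0.98818538,  0.65093984,  0.3084502 ]), 'wrist_torque': array([-0.01569806, -0.03287037,  0.01499449]), 'grip_width': 0.9997060862907838}
[[-0.001 -0.896  0.445]
 [-0.002  0.445  0.896]
 [-1.     0.    -0.002]]
```

View pics/top0.png

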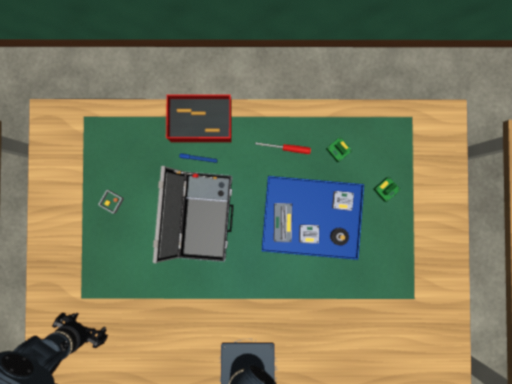

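View pics/side0.png

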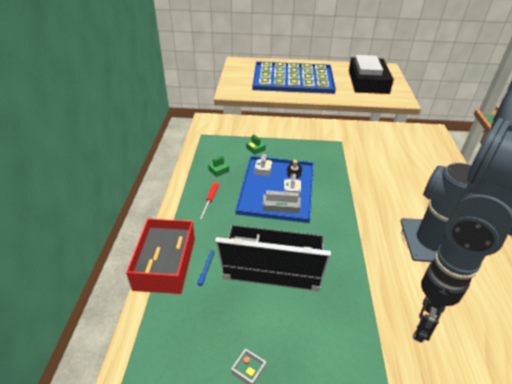

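In the top view the blue tray holds a long grey amp at (283,222), silver amps at (344,200) and (310,233), and a black load at (340,236). Possible mistakes: green look-alikes at (339,150) and (387,188), the open unit at (109,202), and the fixed charger at (210,187) inside the case. I'll check with a crop.

```bash
python3 - <<'E'
import cv2
a=cv2.imread('pics/top0.png')
cv2.imwrite('pics/c1.png',cv2.resize(a[160:268,258:370],None,fx=5.3,fy=5.3,interpolation=cv2.INTER_CUBIC))
cv2.imwrite('pics/c2.png',cv2.resize(a[145:270,145:245],None,fx=4.8,fy=4.8,interpolation=cv2.INTER_CUBIC))
E
```

```text
(no output)
```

View pics/c1.png

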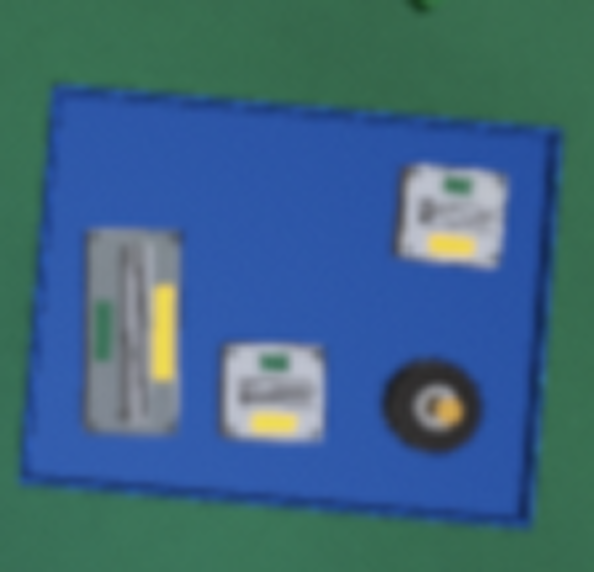

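View pics/c2.png

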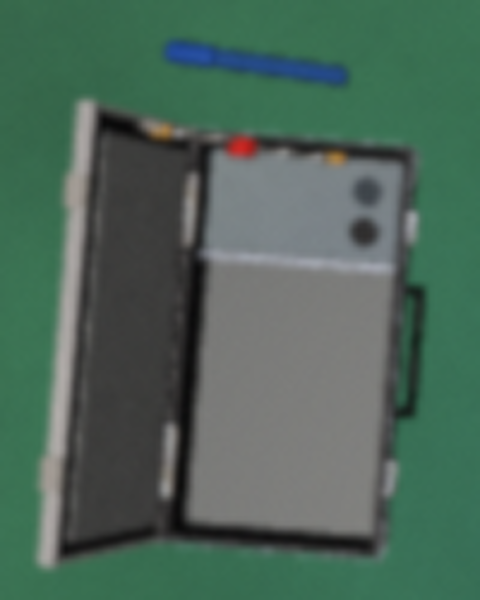

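```bash
cat > m.py <<'E'
from h import *
def units(im):
    f=np.asarray(im['frame']);hsv=cv2.cvtColor(f,cv2.COLOR_RGB2HSV)
    blue=cv2.inRange(hsv,(100,120,60),(125,255,255))
    c=max(cv2.findContours(blue,cv2.RETR_EXTERNAL,cv2.CHAIN_APPROX_NONE)[0],key=cv2.contourArea)
    tr=np.zeros_like(blue);cv2.drawContours(tr,[c],-1,255,-1)
    m=cv2.morphologyEx(tr&~blue,cv2.MORPH_OPEN,np.ones((3,3)))
    for k in cv2.findContours(m,cv2.RETR_EXTERNAL,cv2.CHAIN_APPROX_NONE)[0]:
        if cv2.contourArea(k)<80: continue
        o=np.zeros_like(m);cv2.drawContours(o,[k],-1,255,-1)
        v,u=np.nonzero(o)
        w=np.array([onz(im,a,b,.021)[:2] for a,b in zip(u,v)])
        print('px',(u.mean().round(1),v.mean().round(1)),'xy',w.mean(0).round(4),'n',len(u))
        r=cv2.minAreaRect((w*1000).astype(np.float32));print('   rect',np.round(r[0],1),np.round(r[1],1),round(r[2],1), 'med rgb',np.median(f[v,u],0))
    return c
E
python3 - <<'E'
from m import *
import pickle
im=pickle.load(open('top0.pkl','rb'));c=units(im)
w=np.array([onz(im,*p[0],.024)[:2]*1000 for p in c],np.float32);print('tray',cv2.minAreaRect(w))
f=np.asarray(im['frame']);hsv=cv2.cvtColor(f,cv2.COLOR_RGB2HSV)
bg=cv2.inRange(hsv,(60,100,40),(85,255,255))
# case edges, row/col scans for subpixel-ish lines
def fit(P,z):
    w=np.array([onz(im,u,v,z)[:2] for u,v in P]);
    vx,vy,x,y=cv2.fitLine(w.astype(np.float32),cv2.DIST_HUBER,0,.001,.001).ravel();return np.degrees(np.arctan2(vy,vx)),x,y
near=[];far=[]
for u in range(192,222):
    col=bg[:,u]; 
    v=260-20
    while not col[v]: v+=1
    near.append((u,v-.5))
    v=185
    while not col[v]: v-=1
    if 200<u<228: far.append((u,v+.5))
right=[]
for v in list(range(182,192))+list(range(235,240))+list(range(248,256)):
    u=215
    while not bg[v,u]: u+=1
    right.append((u-.5,v))
print(near[::5],far[::4],right)
print('near',fit(near,.08),'far',fit(far,.08),'right',fit(right,0))
red=cv2.inRange(hsv,(0,180,120),(5,255,255))|cv2.inRange(hsv,(174,180,120),(180,255,255))
v,u=np.nonzero(red[160:185,180:215]);print('red',u.mean()+180,v.mean()+160,len(u),onz(im,u.mean()+180,v.mean()+160,.123))
# partition line: brightest v per column
P=[]
for u in range(190,225,1):
    g=f[185:212,u].mean(1);P.append((u,185+g.argmax(),int(g.max())))
print(P)
E
```

```text
px (np.float64(339.1), np.float64(236.2)) xy [ 0.4725 -0.329 ] n 230
   rect [ 472.3 -329.4] [57.8 55.6] 44.9 med rgb [50.  51.  57.5]
px (np.float64(308.9), np.float64(233.6)) xy [ 0.4818 -0.2213] n 380
   rect [ 482.  -221.6] [71.3 67.6] 89.8 med rgb [156.  164.  169.5]
px (np.float64(282.5), np.float64(222.0)) xy [ 0.5229 -0.1271] n 697
   rect [ 522.9 -127.2] [ 60.7 135.5] 90.0 med rgb [126. 133. 138.]
px (np.float64(342.6), np.float64(200.3)) xy [ 0.6005 -0.3422] n 376
   rect [ 600.6 -342.2] [72.9 66.3] 84.0 med rgb [162. 167. 172.]
tray ((540.0151977539062, -233.9299774169922), (346.7561950683594, 270.5319519042969), 85.10213470458984)
[(192, 259.5), (197, 259.5), (202, 260.5), (207, 260.5), (212, 261.5), (217, 261.5)] [(201, 171.5), (205, 172.5), (209, 172.5), (213, 172.5), (217, 173.5), (221, 173.5)] [(231.5, 182), (231.5, 183), (231.5, 184), (231.5, 185), (231.5, 186), (230.5, 187), (231.5, 188), (232.5, 189), (232.5, 190), (232.5, 191), (226.5, 235), (226.5, 236), (226.5, 237), (226.5, 238), (226.5, 239), (226.5, 248), (226.5, 249), (225.5, 250), (225.5, 251), (225.5, 252)
[... 574 characters left out ...]
199, np.int64(198), 157), (200, np.int64(198), 153), (201, np.int64(198), 152), (202, np.int64(198), 150), (203, np.int64(199), 150), (204, np.int64(199), 154), (205, np.int64(199), 155), (206, np.int64(199), 154), (207, np.int64(199), 160), (208, np.int64(199), 161), (209, np.int64(199), 162), (210, np.int64(199), 162), (211, np.int64(199), 161), (212, np.int64(199), 155), (213, np.int64(199), 152), (214, np.int64(199), 153), (215, np.int64(200), 156), (216, np.int64(200), 157), (217, np.int64(200), 156), (218, np.int64(200), 154), (219, np.int64(200), 157), (220, np.int64(200), 163), (221, np.int64(200), 165), (222, np.int64(200), 163), (223, np.int64(200), 164), (224, np.int64(200), 162)]
```

```bash
cat > p.py <<'E'
# usage: p.py x y z jawdeg  -> total tool-frame shift/turn fractions from the present pose
from h import *
e1=np.array([.9962,-.0872,0]);e2=np.array([.0872,.9962,0]);O=np.array([.5447,.1451,0])
def case(x,y,z=0): return O+x*e1+y*e2+[0,0,z]
def plan(*wps):
    s=ctrl.state();M=R.from_rotvec(s['eef_rot']).as_matrix();p=s['tcp_pos']
    print('t',round(s['time_s'],2),'tcp',p.round(4),'jaw',round(float(np.degrees(np.arctan2(M[1,2],M[0,2]))),1),'tilt',(M[:,0]+[0,0,1]).round(3),'F',s['ft_force'].round(1),'grip',round(85.4*s['grip_width'],1))
    for x,y,z,j in wps:
        a=np.radians(j);T=np.array([[0,np.cos(a)],[0,np.sin(a)],[-1,0]]);T=np.c_[T[:,0],np.cross(T[:,1],T[:,0]),T[:,1]]
        print('  ->',(x,y,z,j),'dp',((M.T@(np.array([x,y,z])-p))/.15).round(3),'ang',(R.from_matrix(M.T@T).as_rotvec()/1.5).round(3))
        M=T;p=np.array([x,y,z])
E
python3 - <<'E'
from p import *
print(case(57,0)if 0 else case(.059,0,.056))
import pickle
im=pickle.load(open('top0.pkl','rb'));print(onz(im,207,199,.056),onz(im,207,199,.05))
print(ctrl.tip_extent)
plan((.30,.20,.32,90),(.523,-.127,.20,90),(.523,-.127,.068,90))
E
```

```text
[0.6034758 0.1399552 0.056    ]
[0.6038137  0.13897066 0.056     ] [0.60394524 0.13958093 0.05      ]
0.025
t 0.1 tcp [0.2332 0.4698 0.2552] jaw 63.6 tilt [-0.001 -0.002  0.   ] F [-1.   0.7  0.3] grip 85.4
  -> (0.3, 0.2, 0.32, 90) dp [-0.429 -1.199 -1.414] ang [-0.307 -0.001 -0.   ]
  -> (0.523, -0.127, 0.2, 90) dp [ 0.8   -1.487 -2.18 ] ang [0. 0. 0.]
  -> (0.523, -0.127, 0.068, 90) dp [0.88 0.   0.  ] ang [0. 0. 0.]
```

Call:
drive_tool(motion=[{"dp": [-0.43, -0.6, -0.7], "angular": [0, 0, 0]}, {"dp": [-0.43, -0.6, -0.7], "angular": [0, 0, 0]}, {"dp": [-0.43, -0.6, -0.7], "angular": [0, 0, 0]}, {"dp": [-0.43, -0.6, -0.7], "angular": [0, 0, 0]}, {"dp": [-0.43, -0.6, -0.7], "angular": [0, 0, 0]}], grip=50, newtons=40)

```text
time_s: 0.52
tcp_pos: [0.2687, 0.3333, 0.3241]
eef_rot: [-0.861, 1.389, 0.859]
ft_force: [0.2, 0.6, 0.4]
grip_width: 0.588
```

Call:
drive_tool(motion=[{"dp": [0, -0.6, -0.71], "angular": [-0.307, 0, 0]}, {"dp": [0, -0.6, -0.71], "angular": [-0.307, 0, 0]}, {"dp": [0, -0.6, -0.71], "angular": [-0.307, 0, 0]}, {"dp": [0, -0.6, -0.71], "angular": [-0.307, 0, 0]}, {"dp": [0, -0.6, -0.71], "angular": [-0.307, 0, 0]}])

```text
time_s: 0.93
tcp_pos: [0.3011, 0.1979, 0.3202]
eef_rot: [-1.211, 1.211, 1.209]
ft_force: [1.3, 1.0, 0.6]
grip_width: 0.585
```

Call:
drive_tool(motion=[{"dp": [0.4, -0.75, -0.9], "angular": [0, 0, 0]}, {"dp": [0.4, -0.75, -0.9], "angular": [0, 0, 0]}, {"dp": [0.4, -0.75, -0.9], "angular": [0, 0, 0]}, {"dp": [0.4, -0.75, -0.9], "angular": [0, 0, 0]}, {"dp": [0.4, -0.75, -0.9], "angular": [0, 0, 0]}])

```text
time_s: 1.35
tcp_pos: [0.4144, 0.0628, 0.2576]
eef_rot: [-1.206, 1.214, 1.208]
ft_force: [-1.2, -0.5, -0.7]
grip_width: 0.586
```

```bash
python3 - <<'E'
from p import *
plan((.523,-.127,.20,90),(.523,-.127,.068,90))
E
```

```text
t 1.35 tcp [0.4144 0.0628 0.2576] jaw 89.8 tilt [-0.003 -0.001  0.   ] F [-1.2 -0.5 -0.7] grip 50.0
  -> (0.523, -0.127, 0.2, 90) dp [ 0.383 -0.729 -1.263] ang [-0.002 -0.001 -0.002]
  -> (0.523, -0.127, 0.068, 90) dp [0.88 0.   0.  ] ang [0. 0. 0.]
```

Call:
drive_tool(motion=[{"dp": [0.2, -0.4, -0.65], "angular": [0, 0, 0]}, {"dp": [0.2, -0.4, -0.65], "angular": [0, 0, 0]}, {"dp": [0.2, -0.4, -0.65], "angular": [0, 0, 0]}, {"dp": [0.2, -0.4, -0.65], "angular": [0, 0, 0]}])

```text
time_s: 1.68
tcp_pos: [0.4744, -0.036, 0.2266]
eef_rot: [-1.204, 1.216, 1.207]
ft_force: [-0.4, 0.2, 0.0]
grip_width: 0.588
```

Call:
drive_tool(motion=[{"dp": [0.18, -0.33, -0.61], "angular": [0, 0, 0]}, {"dp": [0.18, -0.33, -0.61], "angular": [0, 0, 0]}, {"dp": [0.18, -0.33, -0.61], "angular": [0, 0, 0]}, {"dp": [0.18, -0.33, -0.61], "angular": [0, 0, 0]}, {"dp": [0.18, -0.33, -0.61], "angular": [0, 0, 0]}])

```text
time_s: 2.1
tcp_pos: [0.522, -0.1233, 0.202]
eef_rot: [-1.205, 1.211, 1.211]
ft_force: [-0.1, -0.4, 0.4]
grip_width: 0.591
```

```bash
python3 - <<'E'
from p import *
plan((.523,-.127,.12,89),(.523,-.127,.068,89))
im=grab('side','s1.png')
a=cv2.imread('pics/s1.png')[140:270,200:360];cv2.imwrite('pics/s1c.png',cv2.resize(a,None,fx=4.5,fy=4.5,interpolation=cv2.INTER_CUBIC))
E
```

```text
t 2.1 tcp [ 0.522  -0.1233  0.202 ] jaw 89.9 tilt [-0.003  0.002  0.   ] F [-0.1 -0.4  0.4] grip 50.4
  -> (0.523, -0.127, 0.12, 89) dp [ 0.546 -0.008 -0.026] ang [ 0.01   0.001 -0.002]
  -> (0.523, -0.127, 0.068, 89) dp [0.347 0.    0.   ] ang [0. 0. 0.]
```

View pics/s1c.png

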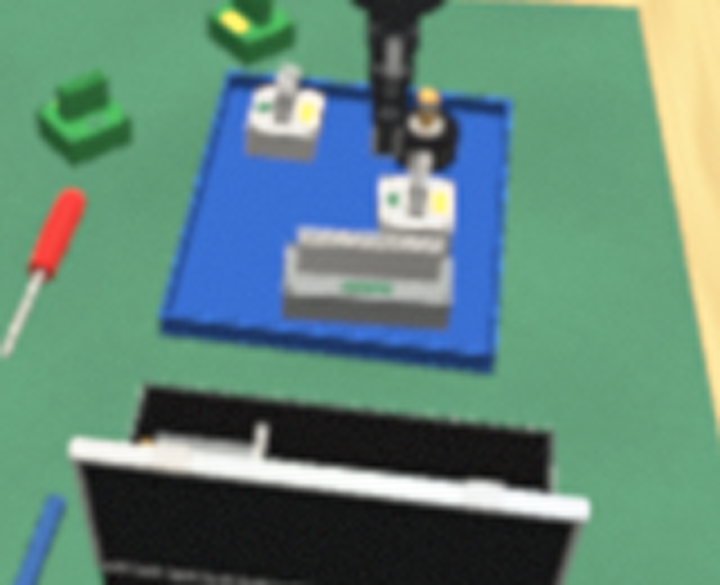

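```bash
python3 - <<'E'
from p import *
import pickle
im=pickle.load(open('side0.pkl','rb'))
print([onz(im,200+a/4.5,140+b/4.5,.071).round(4) for a,b in((373,236),(300,232),(447,240))])
E
```

```text
[array([ 0.5233, -0.1283,  0.071 ]), array([ 0.582 , -0.1283,  0.071 ]), array([ 0.464 , -0.1284,  0.071 ])]
```

Call:
drive_tool(motion=[{"dp": [0.2, -0.008, -0.026], "angular": [0.01, 0, 0]}, {"dp": [0.4, -0.008, -0.026], "angular": [0.01, 0, 0]}, {"dp": [0.55, -0.008, -0.026], "angular": [0.01, 0, 0]}, {"dp": [0.55, -0.008, -0.026], "angular": [0.01, 0, 0]}])

```text
time_s: 2.48
tcp_pos: [0.5198, -0.1241, 0.1161]
eef_rot: [-1.192, 1.219, 1.208]
ft_force: [-1.0, 0.4, -1.6]
grip_width: 0.588
```

Call:
drive_tool(motion=[{"dp": [0.1, -0.02, -0.024]}, {"dp": [0.2, -0.02, -0.024]}, {"dp": [0.32, -0.02, -0.024]}, {"dp": [0.32, -0.02, -0.024]}, {"dp": [0.32, -0.02, -0.024]}])

```text
schema error: expected keys dp, angular
```

Call:
drive_tool(motion=[{"dp": [0, 0, 0]}, {"dp": [0, 0, 0]}, {"dp": [0, 0, 0]}, {"dp": [0, 0, 0]}, {"dp": [0, 0, 0]}], grip=5)

```text
schema error: expected keys dp, angular
```

Call:
drive_tool(motion=[{"dp": [0, 0, 0]}, {"dp": [0, 0, 0]}, {"dp": [0, 0, 0]}, {"dp": [0, 0, 0]}, {"dp": [0, 0, 0]}])

```text
schema error: expected keys dp, angular
```

```bash
python3 - <<'E'
from p import *
c=case(-.107,0)
plan((.523,-.127,.20,90),(c[0],c[1],.2,175),(c[0],c[1],.07,175))
E
```

```text
t 2.48 tcp [ 0.5198 -0.1241  0.1161] jaw 89.2 tilt [-0.01   0.004  0.   ] F [-1.   0.4 -1.6] grip 50.2
  -> (0.523, -0.127, 0.2, 90) dp [-0.56  -0.016 -0.017] ang [-0.009  0.003 -0.006]
  -> (np.float64(0.43810659999999996), np.float64(0.1544304), 0.2, 175) dp [0.    0.566 1.876] ang [-0.989  0.     0.   ]
  -> (np.float64(0.43810659999999996), np.float64(0.1544304), 0.07, 175) dp [0.867 0.    0.   ] ang [0. 0. 0.]
```

Call:
drive_tool(motion=[{"dp": [0.1, -0.02, -0.024], "angular": [0, 0, 0]}, {"dp": [0.2, -0.02, -0.024], "angular": [0, 0, 0]}, {"dp": [0.32, -0.02, -0.024], "angular": [0, 0, 0]}, {"dp": [0.32, -0.02, -0.024], "angular": [0, 0, 0]}, {"dp": [0.32, -0.02, -0.024], "angular": [0, 0, 0]}])

```text
time_s: 2.9
tcp_pos: [0.5263, -0.1298, 0.0741]
eef_rot: [-1.198, 1.216, 1.2]
ft_force: [-0.3, -0.1, 1.0]
grip_width: 0.581
```

Call:
drive_tool(motion=[{"dp": [0, 0, 0], "angular": [0, 0, 0]}, {"dp": [0, 0, 0], "angular": [0, 0, 0]}, {"dp": [0, 0, 0], "angular": [0, 0, 0]}])

```text
time_s: 3.15
tcp_pos: [0.5279, -0.1311, 0.0753]
eef_rot: [-1.2, 1.215, 1.195]
ft_force: [0.3, -0.8, -0.2]
grip_width: 0.586
```

```bash
python3 - <<'E'
from p import *
plan((.523,-.1275,.068,90))
E
```

```text
t 3.15 tcp [ 0.5279 -0.1311  0.0753] jaw 89.1 tilt [ 0.003 -0.001  0.   ] F [ 0.3 -0.8 -0.2] grip 50.0
  -> (0.523, -0.1275, 0.068, 90) dp [0.049 0.033 0.024] ang [-0.01  -0.001  0.002]
```

Call:
drive_tool(motion=[{"dp": [0.05, 0.033, 0.024], "angular": [-0.01, 0, 0]}, {"dp": [0.05, 0.033, 0.024], "angular": [-0.01, 0, 0]}, {"dp": [0.05, 0.033, 0.024], "angular": [-0.01, 0, 0]}, {"dp": [0.05, 0.033, 0.024], "angular": [-0.01, 0, 0]}, {"dp": [0.05, 0.033, 0.024], "angular": [-0.01, 0, 0]}])

```text
time_s: 3.57
tcp_pos: [0.5223, -0.1275, 0.0664]
eef_rot: [-1.209, 1.209, 1.208]
ft_force: [0.5, 0.6, 0.0]
grip_width: 0.585
```

```bash
python3 - <<'E'
from p import *
plan((.523,-.1275,.068,90))
E
```

```text
t 3.57 tcp [ 0.5223 -0.1275  0.0664] jaw 90.0 tilt [ 0.001 -0.     0.   ] F [0.5 0.6 0. ] grip 49.9
  -> (0.523, -0.1275, 0.068, 90) dp [-0.011 -0.005 -0.   ] ang [-0.    -0.     0.001]
```

Call:
drive_tool(motion=[{"dp": [-0.01, 0, 0], "angular": [0, 0, 0]}, {"dp": [-0.01, 0, 0], "angular": [0, 0, 0]}, {"dp": [-0.01, 0, 0], "angular": [0, 0, 0]}, {"dp": [-0.01, 0, 0], "angular": [0, 0, 0]}, {"dp": [-0.01, 0, 0], "angular": [0, 0, 0]}], grip=5)

```text
time_s: 3.98
tcp_pos: [0.5221, -0.1269, 0.0678]
eef_rot: [-1.209, 1.208, 1.209]
ft_force: [-1.2, 3.2, 2.6]
grip_width: 0.182
```

Call:
drive_tool(motion=[{"dp": [0, 0, 0], "angular": [0, 0, 0]}, {"dp": [0, 0, 0], "angular": [0, 0, 0]}, {"dp": [0, 0, 0], "angular": [0, 0, 0]}, {"dp": [0, 0, 0], "angular": [0, 0, 0]}])

```text
time_s: 4.32
tcp_pos: [0.5221, -0.1269, 0.0678]
eef_rot: [-1.209, 1.208, 1.209]
ft_force: [-0.2, 3.8, 4.8]
grip_width: 0.181
```

Call:
drive_tool(motion=[{"dp": [-0.1, 0, 0], "angular": [0, 0, 0]}, {"dp": [-0.3, 0, 0], "angular": [0, 0, 0]}, {"dp": [-0.5, 0, 0], "angular": [0, 0, 0]}, {"dp": [-0.7, 0, 0], "angular": [0, 0, 0]}, {"dp": [-0.9, 0, 0], "angular": [0, 0, 0]}])

```text
time_s: 4.73
tcp_pos: [0.5204, -0.1277, 0.2013]
eef_rot: [-1.207, 1.213, 1.211]
ft_force: [1.1, 0.0, -2.4]
grip_width: 0.182
```

Call:
drive_tool(motion=[{"dp": [0, 0, 0], "angular": [0, 0, 0]}, {"dp": [0, 0, 0], "angular": [0, 0, 0]}, {"dp": [0, 0, 0], "angular": [0, 0, 0]}])

```text
time_s: 4.98
tcp_pos: [0.5208, -0.1274, 0.1999]
eef_rot: [-1.207, 1.212, 1.212]
ft_force: [0.1, 0.8, -4.3]
grip_width: 0.181
```

```bash
python3 - <<'E'
from p import *
c=case(-.107,0).round(4)
plan((c[0],c[1],.2,90),(c[0],c[1],.2,175),(c[0],c[1],.07,175))
E
```

```text
t 4.98 tcp [ 0.5208 -0.1274  0.1999] jaw 90.0 tilt [-0.004  0.     0.   ] F [ 0.1  0.8 -4.3] grip 15.4
  -> (np.float64(0.4381), np.float64(0.1544), 0.2, 90) dp [0.002 0.552 1.878] ang [-0.     0.    -0.002]
  -> (np.float64(0.4381), np.float64(0.1544), 0.2, 175) dp [0. 0. 0.] ang [-0.989  0.     0.   ]
  -> (np.float64(0.4381), np.float64(0.1544), 0.07, 175) dp [0.867 0.    0.   ] ang [0. 0. 0.]
```

Call:
drive_tool(motion=[{"dp": [0, 0, 0], "angular": [-0.08, 0, 0]}, {"dp": [0, 0, 0], "angular": [-0.16, 0, 0]}, {"dp": [0, 0, 0], "angular": [-0.24, 0, 0]}, {"dp": [0, 0, 0], "angular": [-0.32, 0, 0]}, {"dp": [0, 0, 0], "angular": [-0.39, 0, 0]}])

```text
time_s: 5.4
tcp_pos: [0.5199, -0.1268, 0.1983]
eef_rot: [-1.624, 0.871, 1.636]
ft_force: [0.0, -0.0, -3.5]
grip_width: 0.183
```

Call:
drive_tool(motion=[{"dp": [0, 0, 0], "angular": [-0.08, 0, 0]}, {"dp": [0, 0, 0], "angular": [-0.16, 0, 0]}, {"dp": [0, 0, 0], "angular": [-0.24, 0, 0]}, {"dp": [0, 0, 0], "angular": [-0.32, 0, 0]}, {"dp": [0, 0, 0], "angular": [-0.39, 0, 0]}])

```text
time_s: 5.82
tcp_pos: [0.5199, -0.1268, 0.1982]
eef_rot: [-1.997, 0.401, 2.011]
ft_force: [-0.2, -0.6, -2.9]
grip_width: 0.179
```

Call:
drive_tool(motion=[{"dp": [0, 0, 0], "angular": [-0.07, 0, 0]}, {"dp": [0, 0, 0], "angular": [-0.14, 0, 0]}, {"dp": [0, 0, 0], "angular": [-0.209, 0, 0]}, {"dp": [0, 0, 0], "angular": [-0.209, 0, 0]}])

```text
time_s: 6.15
tcp_pos: [0.52, -0.1268, 0.1985]
eef_rot: [-2.17, 0.092, 2.184]
ft_force: [0.0, 0.7, -3.2]
grip_width: 0.18
```

Call:
drive_tool(motion=[{"dp": [0, -0.1, 0.04], "angular": [0, 0, 0]}, {"dp": [0, -0.3, 0.12], "angular": [0, 0, 0]}, {"dp": [0, -0.5, 0.2], "angular": [0, 0, 0]}, {"dp": [0, -0.7, 0.28], "angular": [0, 0, 0]}, {"dp": [0, -0.9, 0.36], "angular": [0, 0, 0]}])

```text
time_s: 6.57
tcp_pos: [0.4779, 0.0136, 0.2004]
eef_rot: [-2.171, 0.099, 2.178]
ft_force: [1.1, -0.7, -3.4]
grip_width: 0.179
```

Call:
drive_tool(motion=[{"dp": [0, -0.2, 0.08], "angular": [0, 0, 0]}, {"dp": [0, -0.4, 0.16], "angular": [0, 0, 0]}, {"dp": [0, -0.6, 0.24], "angular": [0, 0, 0]}, {"dp": [0, -0.8, 0.3], "angular": [0, 0, 0]}, {"dp": [0, -0.92, 0.36], "angular": [0, 0, 0]}])

```text
time_s: 6.98
tcp_pos: [0.436, 0.157, 0.2006]
eef_rot: [-2.173, 0.095, 2.179]
ft_force: [-0.3, -0.3, -3.3]
grip_width: 0.177
```

Call:
drive_tool(motion=[{"dp": [0, 0, 0], "angular": [0, 0, 0]}, {"dp": [0, 0, 0], "angular": [0, 0, 0]}, {"dp": [0, 0, 0], "angular": [0, 0, 0]}, {"dp": [0, 0, 0], "angular": [0, 0, 0]}])

```text
time_s: 7.32
tcp_pos: [0.4379, 0.1535, 0.2016]
eef_rot: [-2.175, 0.098, 2.177]
ft_force: [0.9, -0.9, -3.7]
grip_width: 0.182
```

```bash
python3 - <<'E'
from p import *
c=case(-.107,0).round(4)
plan((c[0],c[1],.2,175),(c[0],c[1],.07,175))
E
```

```text
t 7.32 tcp [0.4379 0.1535 0.2016] jaw 174.9 tilt [-0.001 -0.001  0.   ] F [ 0.9 -0.9 -3.7] grip 15.5
  -> (np.float64(0.4381), np.float64(0.1544), 0.2, 175) dp [ 0.011 -0.006 -0.001] ang [-0.001  0.001 -0.001]
  -> (np.float64(0.4381), np.float64(0.1544), 0.07, 175) dp [0.867 0.    0.   ] ang [0. 0. 0.]
```

Call:
drive_tool(motion=[{"dp": [0.12, 0, 0], "angular": [0, 0, 0]}, {"dp": [0.24, 0, 0], "angular": [0, 0, 0]}, {"dp": [0.34, 0, 0], "angular": [0, 0, 0]}, {"dp": [0.42, 0, 0], "angular": [0, 0, 0]}, {"dp": [0.48, 0, 0], "angular": [0, 0, 0]}])

```text
time_s: 7.73
tcp_pos: [0.4383, 0.1533, 0.1293]
eef_rot: [-2.175, 0.098, 2.176]
ft_force: [-0.3, -0.5, -2.6]
grip_width: 0.181
```

Call:
drive_tool(motion=[{"dp": [0.08, 0, 0], "angular": [0, 0, 0]}, {"dp": [0.16, 0, 0], "angular": [0, 0, 0]}, {"dp": [0.24, 0, 0], "angular": [0, 0, 0]}, {"dp": [0.24, 0, 0], "angular": [0, 0, 0]}, {"dp": [0.24, 0, 0], "angular": [0, 0, 0]}])

```text
time_s: 8.15
tcp_pos: [0.438, 0.154, 0.0935]
eef_rot: [-2.176, 0.096, 2.177]
ft_force: [1.3, -0.5, -3.1]
grip_width: 0.182
```

```bash
python3 - <<'E'
from p import *
c=case(-.107,0).round(4)
plan((c[0],c[1]-.001,.07,175))
E
```

```text
t 8.15 tcp [0.438  0.154  0.0935] jaw 175.0 tilt [-0.    -0.001  0.   ] F [ 1.3 -0.5 -3.1] grip 15.5
  -> (np.float64(0.4381), np.float64(0.1534), 0.07, 175) dp [ 0.157  0.004 -0.001] ang [-0.  0. -0.]
```

Call:
drive_tool(motion=[{"dp": [0.05, 0.004, 0], "angular": [0, 0, 0]}, {"dp": [0.1, 0.004, 0], "angular": [0, 0, 0]}, {"dp": [0.13, 0.004, 0], "angular": [0, 0, 0]}, {"dp": [0.15, 0.004, 0], "angular": [0, 0, 0]}, {"dp": [0.15, 0.004, 0], "angular": [0, 0, 0]}])

```text
time_s: 8.57
tcp_pos: [0.4379, 0.1535, 0.0711]
eef_rot: [-2.177, 0.096, 2.177]
ft_force: [1.1, -0.5, -3.9]
grip_width: 0.179
```

Call:
drive_tool(motion=[{"dp": [0, 0, 0], "angular": [0, 0, 0]}, {"dp": [0, 0, 0], "angular": [0, 0, 0]}, {"dp": [0, 0, 0], "angular": [0, 0, 0]}])

```text
time_s: 8.82
tcp_pos: [0.438, 0.1537, 0.072]
eef_rot: [-2.176, 0.095, 2.177]
ft_force: [1.5, 0.2, -4.3]
grip_width: 0.177
```

Call:
drive_tool(motion=[{"dp": [0.01, 0, 0], "angular": [0, 0, 0]}, {"dp": [0.02, 0, 0], "angular": [0, 0, 0]}, {"dp": [0.02, 0, 0], "angular": [0, 0, 0]}, {"dp": [0.02, 0, 0], "angular": [0, 0, 0]}])

```text
time_s: 9.15
tcp_pos: [0.438, 0.1535, 0.0692]
eef_rot: [-2.177, 0.096, 2.177]
ft_force: [-0.4, -1.4, 0.5]
grip_width: 0.181
```

Call:
drive_tool(motion=[{"dp": [0, 0, 0], "angular": [0, 0, 0]}, {"dp": [0, 0, 0], "angular": [0, 0, 0]}, {"dp": [0, 0, 0], "angular": [0, 0, 0]}, {"dp": [0, 0, 0], "angular": [0, 0, 0]}], grip=36)

```text
time_s: 9.48
tcp_pos: [0.4384, 0.1538, 0.0692]
eef_rot: [-2.177, 0.095, 2.175]
ft_force: [1.0, 0.2, 0.7]
grip_width: 0.423
```

Call:
drive_tool(motion=[{"dp": [-0.1, 0, 0], "angular": [0, 0, 0]}, {"dp": [-0.3, 0, 0], "angular": [0, 0, 0]}, {"dp": [-0.55, 0, 0], "angular": [0, 0, 0]}, {"dp": [-0.8, 0, 0], "angular": [0, 0, 0]}, {"dp": [-0.9, 0, 0], "angular": [0, 0, 0]}])

```text
time_s: 9.9
tcp_pos: [0.4402, 0.1541, 0.2096]
eef_rot: [-2.184, 0.093, 2.167]
ft_force: [0.2, 0.4, 1.0]
grip_width: 0.418
```

Call:
drive_tool(motion=[{"dp": [0, 0.2, 0], "angular": [0, 0, 0]}, {"dp": [0, 0.4, 0], "angular": [0, 0, 0]}, {"dp": [0, 0.65, 0], "angular": [0, 0, 0]}, {"dp": [0, 0.9, 0], "angular": [0, 0, 0]}, {"dp": [0, 1, 0], "angular": [0, 0, 0]}])

```text
time_s: 10.32
tcp_pos: [0.4246, 0.001, 0.2041]
eef_rot: [-2.177, 0.101, 2.175]
ft_force: [0.4, 0.7, 0.1]
grip_width: 0.421
```

Call:
drive_tool(motion=[{"dp": [0, 0.2, 0], "angular": [0, 0, 0]}, {"dp": [0, 0.4, 0], "angular": [0, 0, 0]}, {"dp": [0, 0.4, 0], "angular": [0, 0, 0]}, {"dp": [0, 0.4, 0], "angular": [0, 0, 0]}, {"dp": [0, 0.4, 0], "angular": [0, 0, 0]}])

```text
time_s: 10.73
tcp_pos: [0.4196, -0.0553, 0.2039]
eef_rot: [-2.176, 0.095, 2.176]
ft_force: [0.3, 0.7, -0.8]
grip_width: 0.422
```

```bash
python3 - <<'E'
from m import *
from p import plan
im=grab('top','t2.png');units(im)
a=cv2.imread('pics/t2.png');cv2.imwrite('pics/t2c.png',cv2.resize(a[145:270,145:385],None,fx=3.3,fy=3.3,interpolation=cv2.INTER_CUBIC))
plan((.4818,-.2213,.2,177))
E
```

```text
px (np.float64(339.1), np.float64(236.2)) xy [ 0.4726 -0.3289] n 229
   rect [ 472.3 -329.4] [57.8 55.6] 44.9 med rgb [51. 52. 59.]
px (np.float64(309.0), np.float64(233.6)) xy [ 0.4817 -0.2214] n 382
   rect [ 482.  -221.6] [71.3 67.6] 89.8 med rgb [159.5 168.  173. ]
px (np.float64(342.6), np.float64(200.3)) xy [ 0.6007 -0.3422] n 376
   rect [ 600.7 -342.1] [72.9 66. ] 83.7 med rgb [165.5 171.  176. ]
t 10.78 tcp [ 0.4197 -0.0549  0.2039] jaw 175.0 tilt [0.    0.001 0.   ] F [ 0.4 -0.9 -0.5] grip 35.8
  -> (0.4818, -0.2213, 0.2, 177) dp [ 0.025  1.069 -0.509] ang [-0.023 -0.     0.   ]
```

View pics/t2c.png

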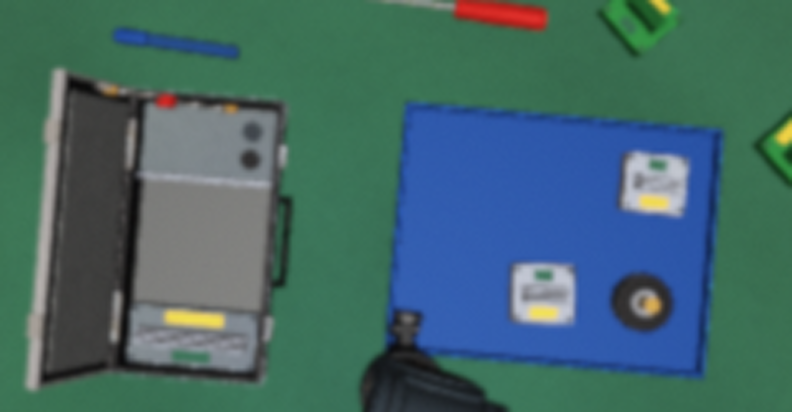

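The long unit lies flat in the near column (crop (190,335)); the remaining units haven't moved. Next is the near silver amp at full-frame (309,234).

Call:
drive_tool(motion=[{"dp": [0, 0.25, -0.12], "angular": [0, 0, 0]}, {"dp": [0, 0.5, -0.24], "angular": [0, 0, 0]}, {"dp": [0, 0.75, -0.36], "angular": [0, 0, 0]}, {"dp": [0, 0.9, -0.45], "angular": [-0.023, 0, 0]}, {"dp": [0, 1, -0.51], "angular": [-0.023, 0, 0]}], grip=50)

```text
time_s: 11.2
tcp_pos: [0.4841, -0.213, 0.2034]
eef_rot: [-2.196, 0.057, 2.195]
ft_force: [0.4, -0.3, 0.5]
grip_width: 0.585
```

Call:
drive_tool(motion=[{"dp": [0.2, 0.07, 0], "angular": [0, 0, 0]}, {"dp": [0.4, 0.07, 0], "angular": [0, 0, 0]}, {"dp": [0.5, 0.07, 0], "angular": [0, 0, 0]}, {"dp": [0.5, 0.07, 0], "angular": [0, 0, 0]}, {"dp": [0.5, 0.07, 0], "angular": [0, 0, 0]}])

```text
time_s: 11.62
tcp_pos: [0.4819, -0.2205, 0.1277]
eef_rot: [-2.192, 0.054, 2.197]
ft_force: [-0.3, 0.4, 0.7]
grip_width: 0.59
```

Call:
drive_tool(motion=[{"dp": [0, 0, 0], "angular": [0, 0, 0]}, {"dp": [0, 0, 0], "angular": [0, 0, 0]}, {"dp": [0, 0, 0], "angular": [0, 0, 0]}])

```text
time_s: 11.87
tcp_pos: [0.4835, -0.2224, 0.131]
eef_rot: [-2.199, 0.06, 2.192]
ft_force: [-0.2, 0.5, 0.5]
grip_width: 0.587
```

```bash
python3 - <<'E'
from p import plan
plan((.4818,-.2215,.068,177))
E
```

```text
t 11.87 tcp [ 0.4835 -0.2224  0.131 ] jaw 177.0 tilt [ 0.003 -0.002  0.   ] F [-0.2  0.5  0.5] grip 50.2
  -> (0.4818, -0.2215, 0.068, 177) dp [ 0.42  -0.006  0.013] ang [ 0.    -0.002 -0.001]
```

Call:
drive_tool(motion=[{"dp": [0.15, -0.006, 0.013], "angular": [0, 0, 0]}, {"dp": [0.3, -0.006, 0.013], "angular": [0, 0, 0]}, {"dp": [0.38, -0.006, 0.013], "angular": [0, 0, 0]}, {"dp": [0.41, -0.006, 0.013], "angular": [0, 0, 0]}, {"dp": [0.41, -0.006, 0.013], "angular": [0, 0, 0]}])

```text
time_s: 12.28
tcp_pos: [0.4796, -0.2207, 0.0664]
eef_rot: [-2.192, 0.057, 2.196]
ft_force: [-0.3, -0.3, -0.1]
grip_width: 0.585
```

Call:
drive_tool(motion=[{"dp": [0, 0, 0], "angular": [0, 0, 0]}, {"dp": [0, 0, 0], "angular": [0, 0, 0]}, {"dp": [0, 0, 0], "angular": [0, 0, 0]}])

```text
time_s: 12.53
tcp_pos: [0.4813, -0.2219, 0.0689]
eef_rot: [-2.198, 0.06, 2.192]
ft_force: [-0.0, 0.2, 0.2]
grip_width: 0.584
```

Call:
drive_tool(motion=[{"dp": [0, 0, 0], "angular": [0, 0, 0]}, {"dp": [0, 0, 0], "angular": [0, 0, 0]}, {"dp": [0, 0, 0], "angular": [0, 0, 0]}, {"dp": [0, 0, 0], "angular": [0, 0, 0]}, {"dp": [0, 0, 0], "angular": [0, 0, 0]}], grip=5)

```text
time_s: 12.95
tcp_pos: [0.4812, -0.2216, 0.0682]
eef_rot: [-2.197, 0.059, 2.193]
ft_force: [1.1, -0.7, 3.6]
grip_width: 0.176
```

Call:
drive_tool(motion=[{"dp": [0, 0, 0], "angular": [0, 0, 0]}, {"dp": [0, 0, 0], "angular": [0, 0, 0]}, {"dp": [0, 0, 0], "angular": [0, 0, 0]}])

```text
time_s: 13.2
tcp_pos: [0.4812, -0.2216, 0.0682]
eef_rot: [-2.197, 0.059, 2.193]
ft_force: [2.0, 0.3, 4.7]
grip_width: 0.182
```

Call:
drive_tool(motion=[{"dp": [-0.1, 0, 0], "angular": [0, 0, 0]}, {"dp": [-0.3, 0, 0], "angular": [0, 0, 0]}, {"dp": [-0.5, 0, 0], "angular": [0, 0, 0]}, {"dp": [-0.7, 0, 0], "angular": [0, 0, 0]}, {"dp": [-0.9, 0, 0], "angular": [0, 0, 0]}])

```text
time_s: 13.62
tcp_pos: [0.4784, -0.2203, 0.2013]
eef_rot: [-2.187, 0.056, 2.199]
ft_force: [0.1, -0.7, -2.2]
grip_width: 0.178
```

Call:
drive_tool(motion=[{"dp": [0, 0, 0], "angular": [0.023, 0, 0]}, {"dp": [0, 0, 0], "angular": [0.023, 0, 0]}, {"dp": [0, 0, 0], "angular": [0.023, 0, 0]}, {"dp": [0, 0, 0], "angular": [0.023, 0, 0]}])

```text
time_s: 13.95
tcp_pos: [0.4788, -0.2204, 0.1996]
eef_rot: [-2.17, 0.092, 2.181]
ft_force: [-0.7, 0.4, -2.5]
grip_width: 0.179
```

```bash
python3 - <<'E'
from p import *
c=case(-.042,.035).round(4)
plan((c[0],c[1],.2,175),(c[0],c[1],.07,175))
E
```

```text
t 13.95 tcp [ 0.4788 -0.2204  0.1996] jaw 175.0 tilt [-0.005  0.003  0.   ] F [-0.7  0.4 -2.5] grip 15.3
  -> (np.float64(0.5059), np.float64(0.1836), 0.2, 175) dp [ 0.004 -2.699  0.054] ang [0.    0.003 0.002]
  -> (np.float64(0.5059), np.float64(0.1836), 0.07, 175) dp [0.867 0.    0.   ] ang [0. 0. 0.]
```

Call:
drive_tool(motion=[{"dp": [0, -0.1, 0.01], "angular": [0, 0, 0]}, {"dp": [0, -0.3, 0.02], "angular": [0, 0, 0]}, {"dp": [0, -0.5, 0.02], "angular": [0, 0, 0]}, {"dp": [0, -0.75, 0.02], "angular": [0, 0, 0]}, {"dp": [0, -1, 0.03], "angular": [0, 0, 0]}])

```text
time_s: 14.37
tcp_pos: [0.4877, -0.0694, 0.2004]
eef_rot: [-2.172, 0.095, 2.179]
ft_force: [1.0, 0.3, -2.5]
grip_width: 0.182
```

Call:
drive_tool(motion=[{"dp": [0, -0.25, 0.01], "angular": [0, 0, 0]}, {"dp": [0, -0.5, 0.02], "angular": [0, 0, 0]}, {"dp": [0, -0.7, 0.02], "angular": [0, 0, 0]}, {"dp": [0, -0.9, 0.02], "angular": [0, 0, 0]}, {"dp": [0, -1, 0.02], "angular": [0, 0, 0]}])

```text
time_s: 14.78
tcp_pos: [0.4973, 0.0823, 0.2005]
eef_rot: [-2.174, 0.089, 2.182]
ft_force: [0.0, -0.1, -1.9]
grip_width: 0.181
```

Call:
drive_tool(motion=[{"dp": [0, -0.2, 0], "angular": [0, 0, 0]}, {"dp": [0, -0.4, 0], "angular": [0, 0, 0]}, {"dp": [0, -0.55, 0], "angular": [0, 0, 0]}, {"dp": [0, -0.65, 0], "angular": [0, 0, 0]}, {"dp": [0, -0.7, 0], "angular": [0, 0, 0]}])

```text
time_s: 15.2
tcp_pos: [0.5065, 0.1853, 0.2004]
eef_rot: [-2.174, 0.092, 2.183]
ft_force: [-0.2, 0.1, -2.6]
grip_width: 0.175
```

Call:
drive_tool(motion=[{"dp": [0, 0, 0], "angular": [0, 0, 0]}, {"dp": [0, 0, 0], "angular": [0, 0, 0]}, {"dp": [0, 0, 0], "angular": [0, 0, 0]}, {"dp": [0, 0, 0], "angular": [0, 0, 0]}])

```text
time_s: 15.53
tcp_pos: [0.5081, 0.1819, 0.2021]
eef_rot: [-2.176, 0.097, 2.177]
ft_force: [0.3, 0.4, -0.9]
grip_width: 0.186
```

```bash
python3 - <<'E'
from p import *
c=case(-.042,.035).round(4)
plan((c[0],c[1],.07,175))
E
```

```text
t 15.53 tcp [0.5081 0.1819 0.2021] jaw 174.9 tilt [-0.001 -0.001  0.   ] F [ 0.3  0.4 -0.9] grip 15.9
  -> (np.float64(0.5059), np.float64(0.1836), 0.07, 175) dp [ 0.881 -0.011  0.015] ang [-0.001  0.    -0.   ]
```

Call:
drive_tool(motion=[{"dp": [0.15, -0.011, 0.015], "angular": [0, 0, 0]}, {"dp": [0.35, -0.011, 0.015], "angular": [0, 0, 0]}, {"dp": [0.55, -0.011, 0.015], "angular": [0, 0, 0]}, {"dp": [0.65, -0.011, 0.015], "angular": [0, 0, 0]}, {"dp": [0.7, -0.011, 0.015], "angular": [0, 0, 0]}])

```text
time_s: 15.95
tcp_pos: [0.5038, 0.1832, 0.0937]
eef_rot: [-2.17, 0.099, 2.183]
ft_force: [0.7, 0.0, -3.2]
grip_width: 0.18
```

Call:
drive_tool(motion=[{"dp": [0, 0, 0], "angular": [0, 0, 0]}, {"dp": [0, 0, 0], "angular": [0, 0, 0]}, {"dp": [0, 0, 0], "angular": [0, 0, 0]}, {"dp": [0, 0, 0], "angular": [0, 0, 0]}])

```text
time_s: 16.28
tcp_pos: [0.5077, 0.185, 0.0996]
eef_rot: [-2.18, 0.095, 2.172]
ft_force: [0.1, -0.0, -2.4]
grip_width: 0.18
```

```bash
python3 - <<'E'
from p import *
c=case(-.042,.035).round(4)
plan((c[0],c[1],.0695,175))
E
```

```text
t 16.28 tcp [0.5077 0.185  0.0996] jaw 175.0 tilt [0.004 0.001 0.   ] F [ 0.1 -0.  -2.4] grip 15.4
  -> (np.float64(0.5059), np.float64(0.1836), 0.0695, 175) dp [0.2   0.01  0.012] ang [-0.    -0.003  0.001]
```

Call:
drive_tool(motion=[{"dp": [0.05, 0.01, 0.012], "angular": [0, 0, 0]}, {"dp": [0.1, 0.01, 0.012], "angular": [0, 0, 0]}, {"dp": [0.14, 0.01, 0.012], "angular": [0, 0, 0]}, {"dp": [0.17, 0.01, 0.012], "angular": [0, 0, 0]}, {"dp": [0.17, 0.01, 0.012], "angular": [0, 0, 0]}])

```text
time_s: 16.7
tcp_pos: [0.503, 0.1832, 0.0698]
eef_rot: [-2.174, 0.096, 2.18]
ft_force: [0.1, 0.2, -2.3]
grip_width: 0.178
```

Call:
drive_tool(motion=[{"dp": [0, 0, 0], "angular": [0, 0, 0]}, {"dp": [0, 0, 0], "angular": [0, 0, 0]}, {"dp": [0, 0, 0], "angular": [0, 0, 0]}, {"dp": [0, 0, 0], "angular": [0, 0, 0]}])

```text
time_s: 17.03
tcp_pos: [0.5045, 0.1835, 0.0722]
eef_rot: [-2.177, 0.095, 2.176]
ft_force: [-0.5, -0.1, -1.7]
grip_width: 0.179
```

Call:
drive_tool(motion=[{"dp": [0.01, 0, -0.007], "angular": [0, 0, 0]}, {"dp": [0.02, 0, -0.007], "angular": [0, 0, 0]}, {"dp": [0.02, 0, -0.007], "angular": [0, 0, 0]}, {"dp": [0.02, 0, -0.007], "angular": [0, 0, 0]}])

```text
time_s: 17.37
tcp_pos: [0.5058, 0.1834, 0.0692]
eef_rot: [-2.178, 0.095, 2.175]
ft_force: [0.5, 0.6, -0.5]
grip_width: 0.179
```

Call:
drive_tool(motion=[{"dp": [0, 0, 0], "angular": [0, 0, 0]}, {"dp": [0, 0, 0], "angular": [0, 0, 0]}, {"dp": [0, 0, 0], "angular": [0, 0, 0]}, {"dp": [0, 0, 0], "angular": [0, 0, 0]}], grip=34)

```text
time_s: 17.7
tcp_pos: [0.5053, 0.1834, 0.0689]
eef_rot: [-2.177, 0.095, 2.176]
ft_force: [0.2, 0.5, 0.7]
grip_width: 0.399
```

Call:
drive_tool(motion=[{"dp": [-0.1, 0, 0], "angular": [0, 0, 0]}, {"dp": [-0.3, 0, 0], "angular": [0, 0, 0]}, {"dp": [-0.55, 0, 0], "angular": [0, 0, 0]}, {"dp": [-0.8, 0, 0], "angular": [0, 0, 0]}, {"dp": [-0.9, 0, 0], "angular": [0, 0, 0]}])

```text
time_s: 18.12
tcp_pos: [0.5074, 0.1838, 0.21]
eef_rot: [-2.185, 0.093, 2.166]
ft_force: [1.0, -0.1, 1.5]
grip_width: 0.403
```

Call:
drive_tool(motion=[{"dp": [0, 0.2, 0], "angular": [0, 0, 0]}, {"dp": [0, 0.4, 0], "angular": [0, 0, 0]}, {"dp": [0, 0.65, 0], "angular": [0, 0, 0]}, {"dp": [0, 0.9, 0], "angular": [0, 0, 0]}, {"dp": [0, 1, 0], "angular": [0, 0, 0]}])

```text
time_s: 18.53
tcp_pos: [0.4917, 0.0304, 0.2041]
eef_rot: [-2.177, 0.101, 2.176]
ft_force: [0.5, -0.5, 0.2]
grip_width: 0.397
```

Call:
drive_tool(motion=[{"dp": [0, 0.2, 0.2], "angular": [0, 0, 0]}, {"dp": [0, 0.4, 0.2], "angular": [0, 0, 0]}, {"dp": [0, 0.6, 0.2], "angular": [0, 0, 0]}, {"dp": [0, 0.7, 0.2], "angular": [0, 0, 0]}, {"dp": [0, 0.7, 0.2], "angular": [0, 0, 0]}], grip=50)

```text
time_s: 18.95
tcp_pos: [0.4527, -0.0708, 0.2039]
eef_rot: [-2.175, 0.102, 2.175]
ft_force: [-0.5, 1.1, 0.3]
grip_width: 0.582
```

```bash
python3 - <<'E'
from m import *
from p import plan
im=grab('top','t3.png');units(im)
plan((.6006,-.3422,.2,175))
E
```

```text
px (np.float64(339.1), np.float64(236.2)) xy [ 0.4725 -0.329 ] n 230
   rect [ 472.3 -329.4] [57.8 55.6] 44.9 med rgb [51. 52. 58.]
px (np.float64(342.6), np.float64(200.3)) xy [ 0.6006 -0.3423] n 377
   rect [ 600.8 -342.2] [72.9 66.7] 84.0 med rgb [165. 171. 176.]
t 19.0 tcp [ 0.4528 -0.0692  0.2039] jaw 174.8 tilt [0. 0. 0.] F [-0.5  0.4 -0.3] grip 49.9
  -> (0.6006, -0.3422, 0.2, 175) dp [ 0.026  1.723 -1.146] ang [-0.002 -0.     0.   ]
```

Call:
drive_tool(motion=[{"dp": [0, 0.2, -0.13], "angular": [0, 0, 0]}, {"dp": [0, 0.4, -0.26], "angular": [0, 0, 0]}, {"dp": [0, 0.6, -0.4], "angular": [0, 0, 0]}, {"dp": [0, 0.8, -0.53], "angular": [0, 0, 0]}, {"dp": [0, 0.88, -0.59], "angular": [0, 0, 0]}])

```text
time_s: 19.42
tcp_pos: [0.5316, -0.2097, 0.2031]
eef_rot: [-2.178, 0.098, 2.176]
ft_force: [-0.0, 0.1, -0.3]
grip_width: 0.589
```

Call:
drive_tool(motion=[{"dp": [0, 0.2, -0.13], "angular": [0, 0, 0]}, {"dp": [0, 0.4, -0.26], "angular": [0, 0, 0]}, {"dp": [0, 0.6, -0.4], "angular": [0, 0, 0]}, {"dp": [0, 0.8, -0.53], "angular": [0, 0, 0]}, {"dp": [0, 0.84, -0.56], "angular": [0, 0, 0]}])

```text
time_s: 19.83
tcp_pos: [0.6043, -0.3434, 0.2002]
eef_rot: [-2.174, 0.098, 2.177]
ft_force: [-0.4, 1.5, -0.4]
grip_width: 0.585
```

Call:
drive_tool(motion=[{"dp": [0.15, 0, 0], "angular": [0, 0, 0]}, {"dp": [0.3, 0, 0], "angular": [0, 0, 0]}, {"dp": [0.45, 0, 0], "angular": [0, 0, 0]}, {"dp": [0.5, 0, 0], "angular": [0, 0, 0]}, {"dp": [0.5, 0, 0], "angular": [0, 0, 0]}])

```text
time_s: 20.25
tcp_pos: [0.6012, -0.3377, 0.1249]
eef_rot: [-2.169, 0.089, 2.182]
ft_force: [-0.8, -0.1, 0.3]
grip_width: 0.588
```

Call:
drive_tool(motion=[{"dp": [0, 0, 0], "angular": [0, 0, 0]}, {"dp": [0, 0, 0], "angular": [0, 0, 0]}, {"dp": [0, 0, 0], "angular": [0, 0, 0]}, {"dp": [0, 0, 0], "angular": [0, 0, 0]}])

```text
time_s: 20.58
tcp_pos: [0.6033, -0.3407, 0.1311]
eef_rot: [-2.181, 0.097, 2.174]
ft_force: [-1.1, 0.1, -0.1]
grip_width: 0.588
```

```bash
python3 - <<'E'
from p import plan
plan((.6006,-.3422,.068,175))
E
```

```text
t 20.58 tcp [ 0.6033 -0.3407  0.1311] jaw 175.0 tilt [ 0.003 -0.002  0.   ] F [-1.1  0.1 -0.1] grip 50.2
  -> (0.6006, -0.3422, 0.068, 175) dp [0.421 0.011 0.019] ang [-0.    -0.002 -0.001]
```

Call:
drive_tool(motion=[{"dp": [0.15, 0.011, 0.015], "angular": [0, 0, 0]}, {"dp": [0.3, 0.011, 0.015], "angular": [0, 0, 0]}, {"dp": [0.38, 0.011, 0.015], "angular": [0, 0, 0]}, {"dp": [0.41, 0.011, 0.015], "angular": [0, 0, 0]}, {"dp": [0.41, 0.011, 0.015], "angular": [0, 0, 0]}])

```text
time_s: 21.0
tcp_pos: [0.599, -0.341, 0.0658]
eef_rot: [-2.173, 0.094, 2.179]
ft_force: [-0.3, -0.2, 0.7]
grip_width: 0.586
```

Call:
drive_tool(motion=[{"dp": [0, 0, 0], "angular": [0, 0, 0]}, {"dp": [0, 0, 0], "angular": [0, 0, 0]}, {"dp": [0, 0, 0], "angular": [0, 0, 0]}, {"dp": [0, 0, 0], "angular": [0, 0, 0]}])

```text
time_s: 21.33
tcp_pos: [0.6008, -0.3421, 0.0689]
eef_rot: [-2.18, 0.097, 2.175]
ft_force: [-0.5, 0.5, 0.7]
grip_width: 0.588
```

Call:
drive_tool(motion=[{"dp": [0, 0, 0], "angular": [0, 0, 0]}, {"dp": [0, 0, 0], "angular": [0, 0, 0]}, {"dp": [0, 0, 0], "angular": [0, 0, 0]}, {"dp": [0, 0, 0], "angular": [0, 0, 0]}, {"dp": [0, 0, 0], "angular": [0, 0, 0]}], grip=5)

```text
time_s: 21.75
tcp_pos: [0.6005, -0.3418, 0.0678]
eef_rot: [-2.178, 0.096, 2.175]
ft_force: [1.5, -0.5, 1.1]
grip_width: 0.187
```

Call:
drive_tool(motion=[{"dp": [0, 0, 0], "angular": [0, 0, 0]}, {"dp": [0, 0, 0], "angular": [0, 0, 0]}, {"dp": [0, 0, 0], "angular": [0, 0, 0]}])

```text
time_s: 22.0
tcp_pos: [0.6005, -0.3418, 0.0678]
eef_rot: [-2.178, 0.096, 2.175]
ft_force: [2.7, -0.3, 1.4]
grip_width: 0.181
```

Call:
drive_tool(motion=[{"dp": [-0.1, 0, 0], "angular": [0, 0, 0]}, {"dp": [-0.3, 0, 0], "angular": [0, 0, 0]}, {"dp": [-0.5, 0, 0], "angular": [0, 0, 0]}, {"dp": [-0.7, 0, 0], "angular": [0, 0, 0]}, {"dp": [-0.9, 0, 0], "angular": [0, 0, 0]}])

```text
time_s: 22.42
tcp_pos: [0.5984, -0.341, 0.2015]
eef_rot: [-2.17, 0.093, 2.181]
ft_force: [1.4, -0.8, -2.2]
grip_width: 0.18
```

Call:
drive_tool(motion=[{"dp": [0, 0, 0], "angular": [0, 0, 0]}, {"dp": [0, 0, 0], "angular": [0, 0, 0]}, {"dp": [0, 0, 0], "angular": [0, 0, 0]}])

```text
time_s: 22.67
tcp_pos: [0.5991, -0.3413, 0.2002]
eef_rot: [-2.172, 0.094, 2.179]
ft_force: [-0.2, -0.2, -3.0]
grip_width: 0.178
```

```bash
python3 - <<'E'
from p import *
c=case(-.042,-.035).round(4)
plan((c[0],c[1],.2,175))
E
```

```text
t 22.67 tcp [ 0.5991 -0.3413  0.2002] jaw 175.0 tilt [-0.003  0.002  0.   ] F [-0.2 -0.2 -3. ] grip 15.2
  -> (np.float64(0.4998), np.float64(0.1139), 0.2, 175) dp [ 0.009 -2.965  0.925] ang [-0.     0.002  0.001]
```

Call:
drive_tool(motion=[{"dp": [0, -0.2, 0.06], "angular": [0, 0, 0]}, {"dp": [0, -0.4, 0.12], "angular": [0, 0, 0]}, {"dp": [0, -0.6, 0.2], "angular": [0, 0, 0]}, {"dp": [0, -0.8, 0.26], "angular": [0, 0, 0]}, {"dp": [0, -1, 0.32], "angular": [0, 0, 0]}])

```text
time_s: 23.08
tcp_pos: [0.5627, -0.1859, 0.1982]
eef_rot: [-2.168, 0.093, 2.182]
ft_force: [0.2, 0.8, -2.6]
grip_width: 0.177
```

Call:
drive_tool(motion=[{"dp": [0, -0.2, 0.06], "angular": [0, 0, 0]}, {"dp": [0, -0.4, 0.12], "angular": [0, 0, 0]}, {"dp": [0, -0.6, 0.2], "angular": [0, 0, 0]}, {"dp": [0, -0.8, 0.26], "angular": [0, 0, 0]}, {"dp": [0, -1, 0.32], "angular": [0, 0, 0]}])

```text
time_s: 23.5
tcp_pos: [0.5278, -0.0327, 0.1986]
eef_rot: [-2.169, 0.095, 2.183]
ft_force: [0.8, 0.4, -1.1]
grip_width: 0.175
```

Call:
drive_tool(motion=[{"dp": [0, -0.2, 0.06], "angular": [0, 0, 0]}, {"dp": [0, -0.4, 0.12], "angular": [0, 0, 0]}, {"dp": [0, -0.6, 0.2], "angular": [0, 0, 0]}, {"dp": [0, -0.8, 0.26], "angular": [0, 0, 0]}, {"dp": [0, -0.965, 0.285], "angular": [0, 0, 0]}])

```text
time_s: 23.92
tcp_pos: [0.4972, 0.1153, 0.1988]
eef_rot: [-2.169, 0.095, 2.185]
ft_force: [0.9, -0.1, -1.8]
grip_width: 0.179
```

Call:
drive_tool(motion=[{"dp": [0, 0, 0], "angular": [0, 0, 0]}, {"dp": [0.15, 0, 0], "angular": [0, 0, 0]}, {"dp": [0.3, 0, 0], "angular": [0, 0, 0]}, {"dp": [0.4, 0, 0], "angular": [0, 0, 0]}, {"dp": [0.4, 0, 0], "angular": [0, 0, 0]}])

```text
time_s: 24.33
tcp_pos: [0.4958, 0.1127, 0.135]
eef_rot: [-2.163, 0.098, 2.192]
ft_force: [-1.3, -0.4, -4.3]
grip_width: 0.179
```

Call:
drive_tool(motion=[{"dp": [0, 0, 0], "angular": [0, 0, 0]}, {"dp": [0, 0, 0], "angular": [0, 0, 0]}, {"dp": [0, 0, 0], "angular": [0, 0, 0]}, {"dp": [0, 0, 0], "angular": [0, 0, 0]}])

```text
time_s: 24.67
tcp_pos: [0.5016, 0.1135, 0.1437]
eef_rot: [-2.179, 0.095, 2.174]
ft_force: [-0.3, 0.1, -2.5]
grip_width: 0.176
```

```bash
python3 - <<'E'
from p import *
c=case(-.042,-.035).round(4)
plan((c[0],c[1],.07,175))
E
```

```text
t 24.67 tcp [0.5016 0.1135 0.1437] jaw 175.0 tilt [0.002 0.    0.   ] F [-0.3  0.1 -2.5] grip 15.1
  -> (np.float64(0.4998), np.float64(0.1139), 0.07, 175) dp [ 0.491 -0.002  0.013] ang [-0.    -0.002  0.   ]
```

Call:
drive_tool(motion=[{"dp": [0.08, 0, 0.01], "angular": [0, 0, 0]}, {"dp": [0.16, 0, 0.01], "angular": [0, 0, 0]}, {"dp": [0.22, 0, 0.01], "angular": [0, 0, 0]}, {"dp": [0.26, 0, 0.01], "angular": [0, 0, 0]}, {"dp": [0.28, 0, 0.01], "angular": [0, 0, 0]}])

```text
time_s: 25.08
tcp_pos: [0.4977, 0.1136, 0.0979]
eef_rot: [-2.173, 0.096, 2.181]
ft_force: [-0.4, -0.3, -3.2]
grip_width: 0.179
```

Call:
drive_tool(motion=[{"dp": [0.03, 0, 0], "angular": [0, 0, 0]}, {"dp": [0.06, 0, 0], "angular": [0, 0, 0]}, {"dp": [0.09, 0, 0], "angular": [0, 0, 0]}, {"dp": [0.12, 0, 0], "angular": [0, 0, 0]}, {"dp": [0.15, 0, 0], "angular": [0, 0, 0]}])

```text
time_s: 25.5
tcp_pos: [0.4994, 0.1137, 0.0776]
eef_rot: [-2.177, 0.095, 2.176]
ft_force: [0.4, 0.9, -2.7]
grip_width: 0.177
```

Call:
drive_tool(motion=[{"dp": [0.02, 0, 0], "angular": [0, 0, 0]}, {"dp": [0.04, 0, 0], "angular": [0, 0, 0]}, {"dp": [0.04, 0, 0], "angular": [0, 0, 0]}, {"dp": [0.04, 0, 0], "angular": [0, 0, 0]}, {"dp": [0.04, 0, 0], "angular": [0, 0, 0]}])

```text
time_s: 25.92
tcp_pos: [0.4993, 0.1137, 0.072]
eef_rot: [-2.177, 0.095, 2.176]
ft_force: [0.2, -0.8, -2.8]
grip_width: 0.181
```

```bash
python3 - <<'E'
from p import *
c=case(-.042,-.035).round(4)
plan((c[0],c[1],.069,175))
E
```

```text
t 25.92 tcp [0.4993 0.1137 0.072 ] jaw 175.0 tilt [0. 0. 0.] F [ 0.2 -0.8 -2.8] grip 15.4
  -> (np.float64(0.4998), np.float64(0.1139), 0.069, 175) dp [ 0.02  -0.002 -0.003] ang [-0. -0.  0.]
```

Set down, release, retreat, look.

Call:
drive_tool(motion=[{"dp": [0.01, 0, 0], "angular": [0, 0, 0]}, {"dp": [0.02, 0, 0], "angular": [0, 0, 0]}, {"dp": [0.022, 0, 0], "angular": [0, 0, 0]}, {"dp": [0.022, 0, 0], "angular": [0, 0, 0]}])

```text
time_s: 26.25
tcp_pos: [0.4994, 0.1137, 0.0688]
eef_rot: [-2.177, 0.095, 2.176]
ft_force: [-0.0, -0.3, -1.3]
grip_width: 0.179
```

Call:
drive_tool(motion=[{"dp": [0, 0, 0], "angular": [0, 0, 0]}, {"dp": [0, 0, 0], "angular": [0, 0, 0]}, {"dp": [0, 0, 0], "angular": [0, 0, 0]}, {"dp": [0, 0, 0], "angular": [0, 0, 0]}], grip=34)

```text
time_s: 26.58
tcp_pos: [0.4994, 0.1137, 0.0689]
eef_rot: [-2.177, 0.095, 2.176]
ft_force: [0.2, 0.2, 0.0]
grip_width: 0.399
```

Call:
drive_tool(motion=[{"dp": [-0.1, 0, 0], "angular": [0, 0, 0]}, {"dp": [-0.3, 0, 0], "angular": [0, 0, 0]}, {"dp": [-0.55, 0, 0], "angular": [0, 0, 0]}, {"dp": [-0.8, 0, 0], "angular": [0, 0, 0]}, {"dp": [-0.9, 0, 0], "angular": [0, 0, 0]}])

```text
time_s: 27.0
tcp_pos: [0.5014, 0.114, 0.2097]
eef_rot: [-2.186, 0.094, 2.166]
ft_force: [0.6, 0.0, 1.4]
grip_width: 0.397
```

Call:
drive_tool(motion=[{"dp": [0, 0.2, 0.1], "angular": [0, 0, 0]}, {"dp": [0, 0.4, 0.2], "angular": [0, 0, 0]}, {"dp": [0, 0.6, 0.3], "angular": [0, 0, 0]}, {"dp": [0, 0.8, 0.35], "angular": [0, 0, 0]}, {"dp": [0, 1, 0.35], "angular": [0, 0, 0]}], grip=50)

```text
time_s: 27.42
tcp_pos: [0.4322, -0.0319, 0.204]
eef_rot: [-2.177, 0.094, 2.177]
ft_force: [0.9, 0.3, -0.0]
grip_width: 0.589
```

Call:
drive_tool(motion=[{"dp": [0, 0.2, 0], "angular": [0, 0, 0]}, {"dp": [0, 0.3, 0], "angular": [0, 0, 0]}, {"dp": [0, 0.3, 0], "angular": [0, 0, 0]}, {"dp": [0, 0.3, 0], "angular": [0, 0, 0]}, {"dp": [0, 0.3, 0], "angular": [0, 0, 0]}])

```text
time_s: 27.83
tcp_pos: [0.4298, -0.0754, 0.2036]
eef_rot: [-2.177, 0.094, 2.176]
ft_force: [-0.0, -0.3, 0.1]
grip_width: 0.584
```

```bash
python3 - <<'E'
from m import *
from p import plan
im=grab('top','t4.png');units(im)
a=cv2.imread('pics/t4.png');cv2.imwrite('pics/t4c.png',cv2.resize(a[145:270,145:385],None,fx=3.3,fy=3.3,interpolation=cv2.INTER_CUBIC))
f=np.asarray(im['frame']);hsv=cv2.cvtColor(f,cv2.COLOR_RGB2HSV)
b=cv2.inRange(hsv,(15,90,120),(30,255,255))[225:245,330:350];v,u=np.nonzero(b);print('brass',u.mean()+330,v.mean()+225,len(u),onz(im,u.mean()+330,v.mean()+225,.071))
# side view brass
s=grab('side','s4.png');hs=cv2.cvtColor(np.asarray(s['frame']),cv2.COLOR_RGB2HSV);pu,pv=map(int,proj(s,(.4725,-.329,.065)));print(pu,pv)
b=cv2.inRange(hs,(10,90,120),(30,255,255))[pv-12:pv+12,pu-12:pu+12];v,u=np.nonzero(b);print(u.mean()+pu-12,v.mean()+pv-12,len(u)) if len(u) else None
plan((.4725,-.329,.2,175))
E
```

```text
px (np.float64(339.1), np.float64(236.2)) xy [ 0.4726 -0.3289] n 229
   rect [ 472.3 -329.4] [57.8 55.6] 44.9 med rgb [51. 52. 59.]
brass 342.42105263157896 237.05263157894737 19 [ 0.47310317 -0.32880923  0.071     ]
295 161
294.6875 163.125 16
t 27.93 tcp [ 0.4299 -0.075   0.2035] jaw 175.1 tilt [0. 0. 0.] F [-0.3 -0.7 -0.6] grip 49.6
  -> (0.4725, -0.329, 0.2, 175) dp [ 0.023  1.663 -0.428] ang [0.001 0.    0.   ]
```

View pics/t4c.png

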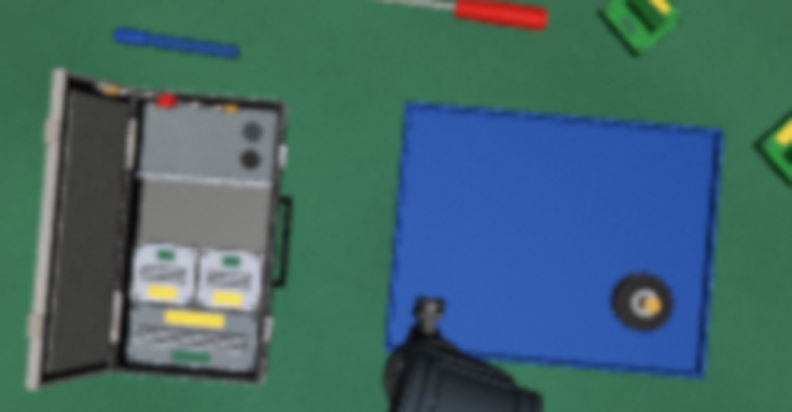

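Both short amps stand in the middle column (crop (165,277) and (230,280)); the load is still at crop (642,302), with its body and brass measurements agreeing.

Call:
drive_tool(motion=[{"dp": [0, 0.2, -0.05], "angular": [0, 0, 0]}, {"dp": [0, 0.4, -0.1], "angular": [0, 0, 0]}, {"dp": [0, 0.6, -0.15], "angular": [0, 0, 0]}, {"dp": [0, 0.8, -0.2], "angular": [0, 0, 0]}, {"dp": [0, 0.9, -0.23], "angular": [0, 0, 0]}])

```text
time_s: 28.35
tcp_pos: [0.4531, -0.2153, 0.2033]
eef_rot: [-2.177, 0.097, 2.177]
ft_force: [-0.6, -0.4, 0.5]
grip_width: 0.587
```

Call:
drive_tool(motion=[{"dp": [0, 0.2, -0.05], "angular": [0, 0, 0]}, {"dp": [0, 0.4, -0.1], "angular": [0, 0, 0]}, {"dp": [0, 0.6, -0.15], "angular": [0, 0, 0]}, {"dp": [0, 0.74, -0.2], "angular": [0, 0, 0]}, {"dp": [0, 0.763, -0.2], "angular": [0, 0, 0]}])

```text
time_s: 28.77
tcp_pos: [0.4732, -0.3325, 0.2026]
eef_rot: [-2.176, 0.098, 2.176]
ft_force: [0.3, 0.5, -0.7]
grip_width: 0.587
```

Call:
drive_tool(motion=[{"dp": [0.15, 0, 0], "angular": [0, 0, 0]}, {"dp": [0.3, 0, 0], "angular": [0, 0, 0]}, {"dp": [0.45, 0, 0], "angular": [0, 0, 0]}, {"dp": [0.5, 0, 0], "angular": [0, 0, 0]}, {"dp": [0.5, 0, 0], "angular": [0, 0, 0]}])

```text
time_s: 29.18
tcp_pos: [0.471, -0.3273, 0.1254]
eef_rot: [-2.17, 0.089, 2.181]
ft_force: [-0.4, 1.0, -0.3]
grip_width: 0.584
```

Call:
drive_tool(motion=[{"dp": [0, 0, 0], "angular": [0, 0, 0]}, {"dp": [0, 0, 0], "angular": [0, 0, 0]}, {"dp": [0, 0, 0], "angular": [0, 0, 0]}, {"dp": [0, 0, 0], "angular": [0, 0, 0]}])

```text
time_s: 29.52
tcp_pos: [0.4731, -0.3307, 0.1304]
eef_rot: [-2.181, 0.097, 2.175]
ft_force: [0.7, -0.2, -0.2]
grip_width: 0.587
```

```bash
python3 - <<'E'
from p import plan
plan((.4728,-.329,.068,175))
E
```

```text
t 29.52 tcp [ 0.4731 -0.3307  0.1304] jaw 175.0 tilt [ 0.002 -0.002  0.   ] F [ 0.7 -0.2 -0.2] grip 50.1
  -> (0.4728, -0.329, 0.068, 175) dp [ 0.416 -0.012  0.004] ang [-0.    -0.002 -0.001]
```

Call:
drive_tool(motion=[{"dp": [0.15, -0.012, 0], "angular": [0, 0, 0]}, {"dp": [0.3, -0.012, 0], "angular": [0, 0, 0]}, {"dp": [0.38, -0.012, 0], "angular": [0, 0, 0]}, {"dp": [0.41, -0.012, 0], "angular": [0, 0, 0]}, {"dp": [0.41, -0.012, 0], "angular": [0, 0, 0]}])

```text
time_s: 29.93
tcp_pos: [0.4716, -0.3277, 0.0658]
eef_rot: [-2.173, 0.094, 2.178]
ft_force: [-0.3, 1.1, -0.5]
grip_width: 0.586
```

Call:
drive_tool(motion=[{"dp": [0, 0, 0], "angular": [0, 0, 0]}, {"dp": [0, 0, 0], "angular": [0, 0, 0]}, {"dp": [0, 0, 0], "angular": [0, 0, 0]}, {"dp": [0, 0, 0], "angular": [0, 0, 0]}])

```text
time_s: 30.27
tcp_pos: [0.4731, -0.3289, 0.0684]
eef_rot: [-2.179, 0.097, 2.175]
ft_force: [0.2, 0.2, -0.3]
grip_width: 0.582
```

Call:
drive_tool(motion=[{"dp": [0, 0, 0], "angular": [0, 0, 0]}, {"dp": [0, 0, 0], "angular": [0, 0, 0]}, {"dp": [0, 0, 0], "angular": [0, 0, 0]}, {"dp": [0, 0, 0], "angular": [0, 0, 0]}, {"dp": [0, 0, 0], "angular": [0, 0, 0]}], grip=5)

```text
time_s: 30.68
tcp_pos: [0.4731, -0.3286, 0.0675]
eef_rot: [-2.179, 0.096, 2.175]
ft_force: [2.0, 0.3, 1.1]
grip_width: 0.171
```

Call:
drive_tool(motion=[{"dp": [0, 0, 0], "angular": [0, 0, 0]}, {"dp": [0, 0, 0], "angular": [0, 0, 0]}, {"dp": [0, 0, 0], "angular": [0, 0, 0]}])

```text
time_s: 30.93
tcp_pos: [0.4731, -0.3286, 0.0675]
eef_rot: [-2.179, 0.096, 2.175]
ft_force: [2.7, -0.7, 2.2]
grip_width: 0.173
```

Call:
drive_tool(motion=[{"dp": [-0.1, 0, 0], "angular": [0, 0, 0]}, {"dp": [-0.3, 0, 0], "angular": [0, 0, 0]}, {"dp": [-0.5, 0, 0], "angular": [0, 0, 0]}, {"dp": [-0.7, 0, 0], "angular": [0, 0, 0]}, {"dp": [-0.9, 0, 0], "angular": [0, 0, 0]}])

```text
time_s: 31.35
tcp_pos: [0.4706, -0.3274, 0.2012]
eef_rot: [-2.17, 0.093, 2.181]
ft_force: [0.4, -0.3, -3.1]
grip_width: 0.167
```

Call:
drive_tool(motion=[{"dp": [0, 0, 0], "angular": [0, 0, 0]}, {"dp": [0, 0, 0], "angular": [0, 0, 0]}, {"dp": [0, 0, 0], "angular": [0, 0, 0]}])

```text
time_s: 31.6
tcp_pos: [0.4713, -0.3277, 0.2]
eef_rot: [-2.172, 0.093, 2.179]
ft_force: [0.4, 0.1, -2.8]
grip_width: 0.171
```

```bash
python3 - <<'E'
from p import *
c=case(.023,0).round(4)
plan((c[0],c[1],.2,175))
E
```

```text
t 31.6 tcp [ 0.4713 -0.3277  0.2   ] jaw 175.0 tilt [-0.003  0.002  0.   ] F [ 0.4  0.1 -2.8] grip 14.6
  -> (np.float64(0.5676), np.float64(0.1431), 0.2, 175) dp [ 0.004 -3.183 -0.364] ang [-0.     0.002  0.001]
```

Call:
drive_tool(motion=[{"dp": [0, -0.2, -0.02], "angular": [0, 0, 0]}, {"dp": [0, -0.4, -0.05], "angular": [0, 0, 0]}, {"dp": [0, -0.6, -0.07], "angular": [0, 0, 0]}, {"dp": [0, -0.8, -0.1], "angular": [0, 0, 0]}, {"dp": [0, -1, -0.12], "angular": [0, 0, 0]}])

```text
time_s: 32.02
tcp_pos: [0.5017, -0.1784, 0.1983]
eef_rot: [-2.168, 0.093, 2.182]
ft_force: [1.0, 0.4, -2.8]
grip_width: 0.167
```

Call:
drive_tool(motion=[{"dp": [0, -0.2, -0.02], "angular": [0, 0, 0]}, {"dp": [0, -0.4, -0.05], "angular": [0, 0, 0]}, {"dp": [0, -0.6, -0.07], "angular": [0, 0, 0]}, {"dp": [0, -0.8, -0.1], "angular": [0, 0, 0]}, {"dp": [0, -1, -0.12], "angular": [0, 0, 0]}])

```text
time_s: 32.43
tcp_pos: [0.5327, -0.0309, 0.1983]
eef_rot: [-2.169, 0.095, 2.183]
ft_force: [0.3, 0.2, -2.9]
grip_width: 0.173
```

Call:
drive_tool(motion=[{"dp": [0, -0.2, -0.02], "angular": [0, 0, 0]}, {"dp": [0, -0.4, -0.05], "angular": [0, 0, 0]}, {"dp": [0, -0.6, -0.07], "angular": [0, 0, 0]}, {"dp": [0, -0.8, -0.1], "angular": [0, 0, 0]}, {"dp": [0, -1, -0.12], "angular": [0, 0, 0]}])

```text
time_s: 32.85
tcp_pos: [0.5638, 0.1164, 0.1982]
eef_rot: [-2.17, 0.097, 2.184]
ft_force: [0.1, -0.3, -1.7]
grip_width: 0.172
```

Call:
drive_tool(motion=[{"dp": [0, -0.183, 0], "angular": [0, 0, 0]}, {"dp": [0.15, -0.183, 0], "angular": [0, 0, 0]}, {"dp": [0.3, -0.183, 0], "angular": [0, 0, 0]}, {"dp": [0.4, -0.183, 0], "angular": [0, 0, 0]}, {"dp": [0.4, -0.183, 0], "angular": [0, 0, 0]}])

```text
time_s: 33.27
tcp_pos: [0.5626, 0.1422, 0.1335]
eef_rot: [-2.162, 0.098, 2.195]
ft_force: [-1.7, 0.3, -3.2]
grip_width: 0.171
```

Call:
drive_tool(motion=[{"dp": [0, 0, 0], "angular": [0, 0, 0]}, {"dp": [0, 0, 0], "angular": [0, 0, 0]}, {"dp": [0, 0, 0], "angular": [0, 0, 0]}, {"dp": [0, 0, 0], "angular": [0, 0, 0]}])

```text
time_s: 33.6
tcp_pos: [0.5688, 0.1425, 0.1435]
eef_rot: [-2.179, 0.095, 2.173]
ft_force: [0.9, 0.2, -3.6]
grip_width: 0.175
```

```bash
python3 - <<'E'
from p import *
c=case(.023,0).round(4)
plan((c[0],c[1],.0695,175))
E
```

```text
t 33.6 tcp [0.5688 0.1425 0.1435] jaw 175.0 tilt [0.003 0.    0.   ] F [ 0.9  0.2 -3.6] grip 14.9
  -> (np.float64(0.5676), np.float64(0.1431), 0.0695, 175) dp [ 0.494 -0.003  0.01 ] ang [-0.001 -0.002  0.   ]
```

Call:
drive_tool(motion=[{"dp": [0.08, 0, 0.01], "angular": [0, 0, 0]}, {"dp": [0.16, 0, 0.01], "angular": [0, 0, 0]}, {"dp": [0.22, 0, 0.01], "angular": [0, 0, 0]}, {"dp": [0.26, 0, 0.01], "angular": [0, 0, 0]}, {"dp": [0.28, 0, 0.01], "angular": [0, 0, 0]}])

```text
time_s: 34.02
tcp_pos: [0.5649, 0.1425, 0.0974]
eef_rot: [-2.173, 0.096, 2.181]
ft_force: [-0.6, -1.1, -2.8]
grip_width: 0.174
```

Call:
drive_tool(motion=[{"dp": [0.03, 0, 0], "angular": [0, 0, 0]}, {"dp": [0.06, 0, 0], "angular": [0, 0, 0]}, {"dp": [0.09, 0, 0], "angular": [0, 0, 0]}, {"dp": [0.12, 0, 0], "angular": [0, 0, 0]}, {"dp": [0.15, 0, 0], "angular": [0, 0, 0]}])

```text
time_s: 34.43
tcp_pos: [0.5667, 0.1428, 0.0774]
eef_rot: [-2.177, 0.095, 2.176]
ft_force: [-0.1, 0.4, -2.5]
grip_width: 0.169
```

Call:
drive_tool(motion=[{"dp": [0.02, 0, 0], "angular": [0, 0, 0]}, {"dp": [0.04, 0, 0], "angular": [0, 0, 0]}, {"dp": [0.04, 0, 0], "angular": [0, 0, 0]}, {"dp": [0.04, 0, 0], "angular": [0, 0, 0]}, {"dp": [0.04, 0, 0], "angular": [0, 0, 0]}])

```text
time_s: 34.85
tcp_pos: [0.5666, 0.1428, 0.0718]
eef_rot: [-2.177, 0.095, 2.176]
ft_force: [0.4, -0.2, -3.2]
grip_width: 0.174
```

Call:
drive_tool(motion=[{"dp": [0.01, 0, 0], "angular": [0, 0, 0]}, {"dp": [0.02, 0, 0], "angular": [0, 0, 0]}, {"dp": [0.02, 0, 0], "angular": [0, 0, 0]}, {"dp": [0.02, 0, 0], "angular": [0, 0, 0]}])

```text
time_s: 35.18
tcp_pos: [0.5665, 0.1427, 0.0686]
eef_rot: [-2.177, 0.095, 2.177]
ft_force: [0.2, 0.6, -2.2]
grip_width: 0.176
```

Call:
drive_tool(motion=[{"dp": [0.007, 0, 0], "angular": [0, 0, 0]}, {"dp": [0.007, 0, 0], "angular": [0, 0, 0]}, {"dp": [0.007, 0, 0], "angular": [0, 0, 0]}])

```text
time_s: 35.43
tcp_pos: [0.5667, 0.1428, 0.0684]
eef_rot: [-2.177, 0.095, 2.176]
ft_force: [-0.4, -1.1, 1.7]
grip_width: 0.173
```

Call:
drive_tool(motion=[{"dp": [0, 0, 0], "angular": [0, 0, 0]}, {"dp": [0, 0, 0], "angular": [0, 0, 0]}, {"dp": [0, 0, 0], "angular": [0, 0, 0]}, {"dp": [0, 0, 0], "angular": [0, 0, 0]}], grip=28)

```text
time_s: 35.77
tcp_pos: [0.5666, 0.1427, 0.0674]
eef_rot: [-2.177, 0.095, 2.176]
ft_force: [0.6, -0.5, -0.7]
grip_width: 0.327
```

Call:
drive_tool(motion=[{"dp": [-0.1, 0, 0], "angular": [0, 0, 0]}, {"dp": [-0.3, 0, 0], "angular": [0, 0, 0]}, {"dp": [-0.55, 0, 0], "angular": [0, 0, 0]}, {"dp": [-0.8, 0, 0], "angular": [0, 0, 0]}, {"dp": [-0.9, 0, 0], "angular": [0, 0, 0]}])

```text
time_s: 36.18
tcp_pos: [0.5687, 0.1431, 0.2087]
eef_rot: [-2.185, 0.094, 2.166]
ft_force: [0.3, -0.3, 1.1]
grip_width: 0.331
```

Call:
drive_tool(motion=[{"dp": [0, 0.2, 0], "angular": [0, 0, 0]}, {"dp": [0, 0.4, 0], "angular": [0, 0, 0]}, {"dp": [0, 0.6, 0], "angular": [0, 0, 0]}, {"dp": [0, 0.8, 0], "angular": [0, 0, 0]}, {"dp": [0, 1, 0], "angular": [0, 0, 0]}], grip=0)

```text
time_s: 36.6
tcp_pos: [0.5532, -0.0079, 0.2025]
eef_rot: [-2.177, 0.095, 2.176]
ft_force: [0.6, -0.6, -0.6]
grip_width: 0.002
```

Call:
drive_tool(motion=[{"dp": [-0.3, 0, 0], "angular": [0, 0, 0]}, {"dp": [-0.3, 0, 0], "angular": [0, 0, 0]}, {"dp": [-0.3, 0, 0], "angular": [0, 0, 0]}, {"dp": [-0.3, 0, 0], "angular": [0, 0, 0]}])

```text
time_s: 36.93
tcp_pos: [0.5543, -0.0067, 0.2486]
eef_rot: [-2.18, 0.095, 2.173]
ft_force: [-0.5, 0.8, -0.3]
grip_width: 0.002
```

```bash
python3 - <<'E'
from m import *
from p import *
im=grab('top','t5.png');units(im)
s=grab('side','s5.png')
a=cv2.imread('pics/t5.png')[150:265,150:240];b=cv2.imread('pics/s5.png')[200:295,200:335]
a=cv2.resize(a,(450,575),interpolation=cv2.INTER_CUBIC)[:,:390];b=cv2.resize(b,(400,281),interpolation=cv2.INTER_CUBIC)
o=np.zeros((575,800,3),np.uint8);o[:,:390]=a;o[:281,395:795]=b;cv2.imwrite('pics/t5c.png',o)
hsv=cv2.cvtColor(np.asarray(im['frame']),cv2.COLOR_RGB2HSV)
red=cv2.inRange(hsv,(0,150,90),(6,255,255))|cv2.inRange(hsv,(172,150,90),(180,255,255))
v,u=np.nonzero(red[165:185,180:215]);print('red',u.mean()+180,v.mean()+165,len(u),onz(im,u.mean()+180,v.mean()+165,.128))
c=case(.134,.039).round(4);print(c)
plan((c[0],c[1],.22,175))
E
```

```text
red 194.8125 175.0 16 [0.68166323 0.1723241  0.128     ]
[0.6816 0.1723 0.    ]
t 37.03 tcp [ 0.5537 -0.0062  0.2474] jaw 175.0 tilt [0.001 0.    0.   ] F [ 1.2  0.8 -0.8] grip 0.5
  -> (np.float64(0.6816), np.float64(0.1723), 0.22, 175) dp [ 0.183 -1.26  -0.746] ang [ 0. -0.  0.]
```

View pics/t5c.png

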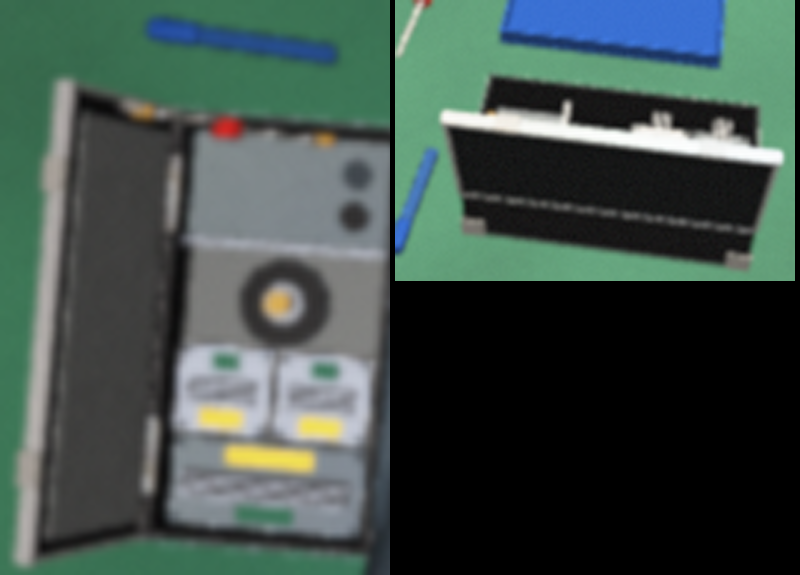

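Load, two silver amps and the long amp all stand in the bay and the tray is empty; the lid is up and the stay locked, with the red button at top-view pixel (194.8,175). Now moving above the button.

Call:
drive_tool(motion=[{"dp": [0, -0.2, -0.12], "angular": [0, 0, 0]}, {"dp": [0, -0.4, -0.24], "angular": [0, 0, 0]}, {"dp": [0, -0.55, -0.36], "angular": [0, 0, 0]}, {"dp": [0, -0.7, -0.42], "angular": [0, 0, 0]}, {"dp": [0, -0.75, -0.45], "angular": [0, 0, 0]}])

```text
time_s: 37.45
tcp_pos: [0.6313, 0.1032, 0.2457]
eef_rot: [-2.177, 0.09, 2.18]
ft_force: [-0.3, -0.1, -0.3]
grip_width: -0.006
```

Call:
drive_tool(motion=[{"dp": [0.1, -0.15, -0.1], "angular": [0, 0, 0]}, {"dp": [0.18, -0.3, -0.2], "angular": [0, 0, 0]}, {"dp": [0.18, -0.45, -0.28], "angular": [0, 0, 0]}, {"dp": [0.18, -0.51, -0.296], "angular": [0, 0, 0]}, {"dp": [0.18, -0.51, -0.296], "angular": [0, 0, 0]}])

```text
time_s: 37.87
tcp_pos: [0.6811, 0.1739, 0.2187]
eef_rot: [-2.176, 0.092, 2.181]
ft_force: [-0.5, 0.2, 0.1]
grip_width: -0.001
```

Call:
drive_tool(motion=[{"dp": [0, 0, 0], "angular": [0, 0, 0]}, {"dp": [0, 0, 0], "angular": [0, 0, 0]}, {"dp": [0, 0, 0], "angular": [0, 0, 0]}])

```text
time_s: 38.12
tcp_pos: [0.6811, 0.1705, 0.2217]
eef_rot: [-2.177, 0.097, 2.175]
ft_force: [0.3, 0.2, 0.3]
grip_width: -0.004
```

```bash
python3 - <<'E'
from p import *
plan((.6816,.1723,.17,175))
print(ctrl.state()['joint_pos'].round(2))
E
```

```text
t 38.12 tcp [0.6811 0.1705 0.2217] jaw 174.9 tilt [ 0.001 -0.     0.   ] F [0.3 0.2 0.3] grip -0.3
  -> (0.6816, 0.1723, 0.17, 175) dp [ 0.345 -0.012 -0.002] ang [-0.001 -0.001 -0.   ]
[ 0.15  0.54  0.63  1.66 -0.   -1.33]
```

Call:
drive_tool(motion=[{"dp": [0.15, -0.012, 0], "angular": [0, 0, 0]}, {"dp": [0.25, -0.012, 0], "angular": [0, 0, 0]}, {"dp": [0.33, -0.012, 0], "angular": [0, 0, 0]}, {"dp": [0.36, -0.012, 0], "angular": [0, 0, 0]}, {"dp": [0.36, -0.012, 0], "angular": [0, 0, 0]}])

```text
time_s: 38.53
tcp_pos: [0.6804, 0.1724, 0.1653]
eef_rot: [-2.173, 0.097, 2.179]
ft_force: [1.2, -0.6, -0.2]
grip_width: 0.002
```

Call:
drive_tool(motion=[{"dp": [0, 0, 0], "angular": [0, 0, 0]}, {"dp": [0, 0, 0], "angular": [0, 0, 0]}, {"dp": [0, 0, 0], "angular": [0, 0, 0]}])

```text
time_s: 38.78
tcp_pos: [0.6822, 0.1735, 0.1683]
eef_rot: [-2.179, 0.095, 2.173]
ft_force: [0.3, -0.3, 0.4]
grip_width: -0.003
```

Call:
drive_tool(motion=[{"dp": [0.02, 0, 0], "angular": [0, 0, 0]}, {"dp": [0.04, 0, 0], "angular": [0, 0, 0]}, {"dp": [0.06, 0, 0], "angular": [0, 0, 0]}, {"dp": [0.08, 0, 0], "angular": [0, 0, 0]}, {"dp": [0.08, 0, 0], "angular": [0, 0, 0]}])

```text
time_s: 39.2
tcp_pos: [0.6814, 0.1735, 0.1537]
eef_rot: [-2.176, 0.096, 2.177]
ft_force: [-0.1, -0.4, 0.1]
grip_width: -0.003
```

Call:
drive_tool(motion=[{"dp": [0.01, 0, 0], "angular": [0, 0, 0]}, {"dp": [0.03, 0, 0], "angular": [0, 0, 0]}, {"dp": [0.04, 0, 0], "angular": [0, 0, 0]}, {"dp": [0.05, 0, 0], "angular": [0, 0, 0]}, {"dp": [0.05, 0, 0], "angular": [0, 0, 0]}])

```text
time_s: 39.62
tcp_pos: [0.682, 0.1748, 0.1485]
eef_rot: [-2.178, 0.092, 2.173]
ft_force: [-0.5, 0.8, 4.2]
grip_width: -0.001
```

Call:
drive_tool(motion=[{"dp": [0.02, 0, 0], "angular": [0, 0, 0]}, {"dp": [0.04, 0, 0], "angular": [0, 0, 0]}, {"dp": [0.06, 0, 0], "angular": [0, 0, 0]}, {"dp": [0.08, 0, 0], "angular": [0, 0, 0]}, {"dp": [0.08, 0, 0], "angular": [0, 0, 0]}])

```text
time_s: 40.03
tcp_pos: [0.683, 0.1752, 0.1386]
eef_rot: [-2.182, 0.09, 2.169]
ft_force: [0.1, 3.2, 9.1]
grip_width: -0.002
```

Call:
drive_tool(motion=[{"dp": [0.02, 0, 0], "angular": [0, 0, 0]}, {"dp": [0.04, 0, 0], "angular": [0, 0, 0]}, {"dp": [0.05, 0, 0], "angular": [0, 0, 0]}, {"dp": [0.06, 0, 0], "angular": [0, 0, 0]}, {"dp": [0.06, 0, 0], "angular": [0, 0, 0]}])

```text
time_s: 40.45
tcp_pos: [0.6838, 0.1734, 0.131]
eef_rot: [-2.185, 0.095, 2.167]
ft_force: [-1.4, -1.1, 12.2]
grip_width: 0.001
```

Call:
drive_tool(motion=[{"dp": [0.01, 0, 0], "angular": [0, 0, 0]}, {"dp": [0.02, 0, 0], "angular": [0, 0, 0]}, {"dp": [0.02, 0, 0], "angular": [0, 0, 0]}, {"dp": [0.02, 0, 0], "angular": [0, 0, 0]}])

```text
time_s: 40.78
tcp_pos: [0.684, 0.1729, 0.1285]
eef_rot: [-2.186, 0.096, 2.167]
ft_force: [-0.7, -2.7, 13.7]
grip_width: -0.005
```

```bash
python3 - <<'E'
from p import *
s=grab('side','s6.png');b=cv2.imread('pics/s6.png')[190:300,190:340]
cv2.imwrite('pics/s6c.png',cv2.resize(b,(780,572),interpolation=cv2.INTER_CUBIC))
plan()
E
```

```text
t 40.83 tcp [0.684  0.1729 0.1285] jaw 174.9 tilt [ 0.009 -0.001  0.   ] F [-0.6 -2.2 14.3] grip 0.3
```

View pics/s6c.png

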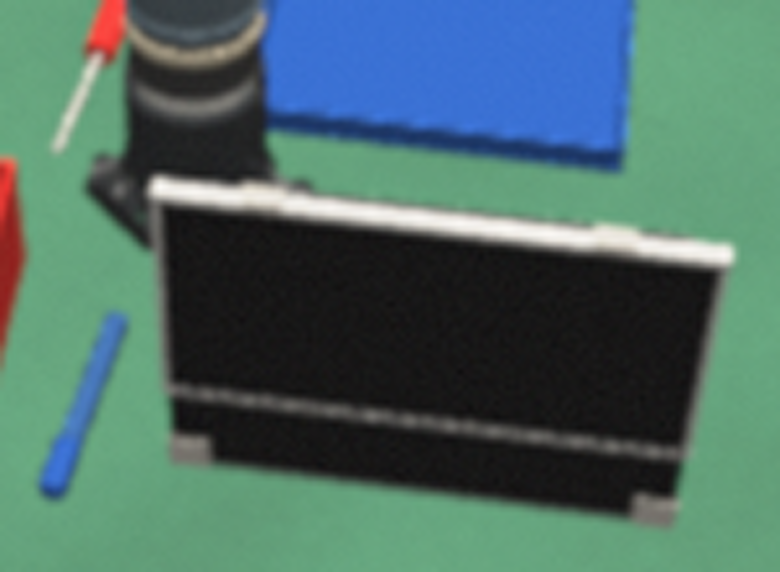

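```bash
cat > lid.py <<'E'
from p import *
def edge(q,x=.147,r=.156,n=.010):
    a=np.radians(15)-q
    return case(x,.078+r*np.sin(a)+n*np.cos(a),.08+r*np.cos(a)-n*np.sin(a))
E
python3 - <<'E'
from lid import *
import pickle
s=pickle.load(open('side0.pkl','rb'))
for q in np.radians([0,5,10,12.5,15,20,25]): print(np.degrees(q),np.round([proj(s,edge(q,x))+proj(s,edge(q,x,.156,0)) for x in(.147,-.147)],1).tolist())
E
```

```text
0.0 [[216.6, 239.8, 217.4, 236.4], [330.5, 254.3, 330.7, 250.7]]
5.0 [[217.7, 235.2, 218.5, 232.0], [330.8, 249.4, 330.9, 246.1]]
10.0 [[218.8, 230.8, 219.6, 227.9], [330.9, 244.8, 331.0, 241.7]]
12.5 [[219.3, 228.7, 220.1, 226.0], [331.0, 242.6, 331.0, 239.7]]
14.999999999999998 [[219.9, 226.8, 220.7, 224.1], [331.0, 240.5, 331.1, 237.7]]
20.0 [[221.0, 223.1, 221.8, 220.8], [331.1, 236.6, 331.0, 234.1]]
25.0 [[222.1, 219.8, 222.9, 217.8], [331.0, 233.1, 331.0, 230.9]]
```

Call:
drive_tool(motion=[{"dp": [-0.05, 0, 0], "angular": [0, 0, 0]}, {"dp": [-0.2, 0, 0], "angular": [0, 0, 0]}, {"dp": [-0.4, 0, 0], "angular": [0, 0, 0]}, {"dp": [-0.6, 0, 0], "angular": [0, 0, 0]}, {"dp": [-0.8, 0, 0], "angular": [0, 0, 0]}])

```text
time_s: 41.25
tcp_pos: [0.6806, 0.1735, 0.2426]
eef_rot: [-2.174, 0.096, 2.18]
ft_force: [0.6, -0.8, -0.4]
grip_width: -0.003
```

Call:
drive_tool(motion=[{"dp": [-0.2, 0, 0.2], "angular": [0, 0, 0]}, {"dp": [-0.4, 0, 0.4], "angular": [0, 0, 0]}, {"dp": [-0.5, 0, 0.6], "angular": [0, 0, 0]}, {"dp": [-0.5, 0, 0.8], "angular": [0, 0, 0]}, {"dp": [-0.5, 0, 1], "angular": [0, 0, 0]}])

```text
time_s: 41.67
tcp_pos: [0.5313, 0.1869, 0.3193]
eef_rot: [-2.179, 0.095, 2.173]
ft_force: [0.3, 0.6, 0.0]
grip_width: 0.002
```

Call:
drive_tool(motion=[{"dp": [0, 0, 0.1], "angular": [0, 0, 0]}, {"dp": [0, 0, 0.1], "angular": [0, 0, 0]}, {"dp": [0, 0, 0.1], "angular": [0, 0, 0]}])

```text
time_s: 41.92
tcp_pos: [0.5167, 0.1882, 0.3179]
eef_rot: [-2.177, 0.095, 2.177]
ft_force: [-0.6, -0.7, 0.2]
grip_width: 0.0
```

```bash
cat >> lid.py <<'E'
def cc():
    p=ctrl.state()['tcp_pos']-O;return (np.array([p@e1,p@e2,p[2]])*1000).round(1)
E
python3 - <<'E'
from lid import *
s=grab('side','s7.png');t=grab('top','t7.png')
for im,n in((s,'s'),(t,'t')):
    g=np.asarray(im['frame']).astype(int)
    # bright lid rim along the middle of the edge: side scan column
    if n=='s':
        for u in(240,275,310): 
            col=g[205:262,u].min(1);v=np.where(col>170)[0]+205;print(u,v.tolist())
for q in np.radians([8,10,12,14,16]): print(round(np.degrees(q)),np.round([proj(s,edge(q,x))+proj(s,edge(q,x,.156,0)) for x in(.09,0,-.09)],1).tolist())
print(cc());c=case(-.03,.17);plan((c[0],c[1],.3,175))
E
```

```text
240 [225, 226, 227, 228, 229]
275 [231, 232, 233]
310 [234, 235, 236, 237]
8 [[239.6, 235.2, 240.3, 232.1], [273.7, 239.4, 274.2, 236.3], [308.5, 243.8, 308.7, 240.6]]
10 [[240.0, 233.4, 240.7, 230.5], [274.0, 237.7, 274.4, 234.7], [308.6, 242.0, 308.9, 239.0]]
12 [[240.3, 231.8, 241.0, 228.9], [274.2, 236.0, 274.7, 233.1], [308.8, 240.3, 309.0, 237.3]]
14 [[240.7, 230.2, 241.4, 227.4], [274.5, 234.3, 274.9, 231.6], [308.9, 238.6, 309.1, 235.8]]
16 [[241.1, 228.6, 241.7, 226.0], [274.7, 232.8, 275.1, 230.1], [309.0, 237.0, 309.2, 234.3]]
[-30.5  40.3 317.2]
t 42.02 tcp [0.5178 0.1879 0.3172] jaw 175.0 tilt [-0. -0.  0.] F [-0.1 -0.2 -0.1] grip -0.1
  -> (np.float64(0.5296379999999999), np.float64(0.31707), 0.3, 175) dp [ 0.114 -0.865 -0.003] ang [-0.  0. -0.]
```

Call:
drive_tool(motion=[{"dp": [0, -0.2, 0], "angular": [0, 0, 0]}, {"dp": [0, -0.4, 0], "angular": [0, 0, 0]}, {"dp": [0, -0.6, 0], "angular": [0, 0, 0]}, {"dp": [0, -0.75, 0], "angular": [0, 0, 0]}, {"dp": [0, -0.75, 0], "angular": [0, 0, 0]}])

```text
time_s: 42.43
tcp_pos: [0.5279, 0.3039, 0.3154]
eef_rot: [-2.175, 0.091, 2.181]
ft_force: [-0.8, -0.5, 0.1]
grip_width: -0.0
```

Call:
drive_tool(motion=[{"dp": [0, 0, 0], "angular": [0, 0, 0]}, {"dp": [0.15, 0, 0], "angular": [0, 0, 0]}, {"dp": [0.3, 0, 0], "angular": [0, 0, 0]}, {"dp": [0.45, 0, 0], "angular": [0, 0, 0]}, {"dp": [0.51, 0, 0], "angular": [0, 0, 0]}])

```text
time_s: 42.85
tcp_pos: [0.5264, 0.2982, 0.2373]
eef_rot: [-2.172, 0.101, 2.183]
ft_force: [-0.2, -0.2, 0.1]
grip_width: 0.004
```

Call:
drive_tool(motion=[{"dp": [0, 0, 0], "angular": [0, 0, 0]}, {"dp": [0, 0, 0], "angular": [0, 0, 0]}, {"dp": [0, 0, 0], "angular": [0, 0, 0]}])

```text
time_s: 43.1
tcp_pos: [0.5278, 0.2998, 0.2432]
eef_rot: [-2.178, 0.095, 2.173]
ft_force: [0.4, 0.3, 0.9]
grip_width: 0.002
```

```bash
python3 - <<'E'
from lid import *
print(cc());r=135
q=None
for f in range(0,91,10):
    a=np.radians(f);P=np.array([78-r*np.sin(a)+10*np.cos(a)+11,80+r*np.cos(a)+10*np.sin(a)+25])
    d='' if q is None else ((P-q)*[-1,-1]/150).round(3)
    print(f,P.round(1),'dp y,x',d);q=P
plan()
E
```

```text
[-30.3 152.7 243.2]
0 [ 99. 240.] dp y,x 
10 [ 75.4 239.7] dp y,x [0.157 0.002]
20 [ 52.2 235.3] dp y,x [0.155 0.029]
30 [ 30.2 226.9] dp y,x [0.147 0.056]
40 [  9.9 214.8] dp y,x [0.135 0.08 ]
50 [ -8.  199.4] dp y,x [0.119 0.103]
60 [-22.9 181.2] dp y,x [0.1   0.122]
70 [-34.4 160.6] dp y,x [0.077 0.137]
80 [-42.2 138.3] dp y,x [0.052 0.149]
90 [-46. 115.] dp y,x [0.025 0.155]
t 43.1 tcp [0.5278 0.2998 0.2432] jaw 174.9 tilt [0.002 0.001 0.   ] F [0.4 0.3 0.9] grip 0.2
```

Call:
drive_tool(motion=[{"dp": [0.02, 0.12, 0], "angular": [0, 0, 0]}, {"dp": [0.02, 0.22, 0], "angular": [0, 0, 0]}, {"dp": [0.02, 0.29, 0], "angular": [0, 0, 0]}, {"dp": [0.02, 0.33, 0], "angular": [0, 0, 0]}, {"dp": [0.02, 0.36, 0], "angular": [0, 0, 0]}])

```text
time_s: 43.52
tcp_pos: [0.5231, 0.2464, 0.2402]
eef_rot: [-2.178, 0.093, 2.172]
ft_force: [-0.2, 2.9, 2.0]
grip_width: -0.001
```

Call:
drive_tool(motion=[{"dp": [0, 0.03, 0], "angular": [0, 0, 0]}, {"dp": [0, 0.06, 0], "angular": [0, 0, 0]}, {"dp": [0, 0.09, 0], "angular": [0, 0, 0]}, {"dp": [0, 0.12, 0], "angular": [0, 0, 0]}, {"dp": [0.002, 0.157, 0], "angular": [0, 0, 0]}])

```text
time_s: 43.93
tcp_pos: [0.5207, 0.2229, 0.2386]
eef_rot: [-2.179, 0.094, 2.175]
ft_force: [1.8, 2.1, 1.8]
grip_width: 0.001
```

```bash
python3 - <<'E'
from lid import *
print(cc());plan()
E
```

```text
[-30.7  75.4 238.6]
t 43.93 tcp [0.5207 0.2229 0.2386] jaw 175.0 tilt [0.002 0.001 0.   ] F [1.8 2.1 1.8] grip 0.1
```

Contact at about 2–3 N and moving as modelled. I'll follow the arc.

Call:
drive_tool(motion=[{"dp": [0.007, 0.04, 0], "angular": [0, 0, 0]}, {"dp": [0.014, 0.08, 0], "angular": [0, 0, 0]}, {"dp": [0.021, 0.12, 0], "angular": [0, 0, 0]}, {"dp": [0.028, 0.155, 0], "angular": [0, 0, 0]}])

```text
time_s: 44.27
tcp_pos: [0.518, 0.1988, 0.2332]
eef_rot: [-2.176, 0.096, 2.177]
ft_force: [2.9, 2.6, 0.1]
grip_width: 0.001
```

Call:
drive_tool(motion=[{"dp": [0.012, 0.037, 0], "angular": [0, 0, 0]}, {"dp": [0.025, 0.074, 0], "angular": [0, 0, 0]}, {"dp": [0.04, 0.11, 0], "angular": [0, 0, 0]}, {"dp": [0.056, 0.147, 0], "angular": [0, 0, 0]}])

```text
time_s: 44.6
tcp_pos: [0.5157, 0.1772, 0.2249]
eef_rot: [-2.175, 0.095, 2.178]
ft_force: [2.3, 1.8, 0.1]
grip_width: -0.002
```

Call:
drive_tool(motion=[{"dp": [0.019, 0.035, 0], "angular": [0, 0, 0]}, {"dp": [0.038, 0.07, 0], "angular": [0, 0, 0]}, {"dp": [0.058, 0.1, 0], "angular": [0, 0, 0]}, {"dp": [0.08, 0.135, 0], "angular": [0, 0, 0]}])

```text
time_s: 44.93
tcp_pos: [0.514, 0.1572, 0.2131]
eef_rot: [-2.175, 0.095, 2.178]
ft_force: [0.7, 2.5, 0.4]
grip_width: -0.002
```

```bash
python3 - <<'E'
from lid import *
print(cc());plan()
s=grab('side','s8.png');b=cv2.imread('pics/s8.png')[170:300,190:350]
cv2.imwrite('pics/s8c.png',cv2.resize(b,None,fx=4.4,fy=4.4,interpolation=cv2.INTER_CUBIC))
E
```

```text
[-31.7   9.3 213.1]
t 44.93 tcp [0.514  0.1572 0.2131] jaw 175.0 tilt [-0.001  0.     0.   ] F [0.7 2.5 0.4] grip -0.1
```

View pics/s8c.png

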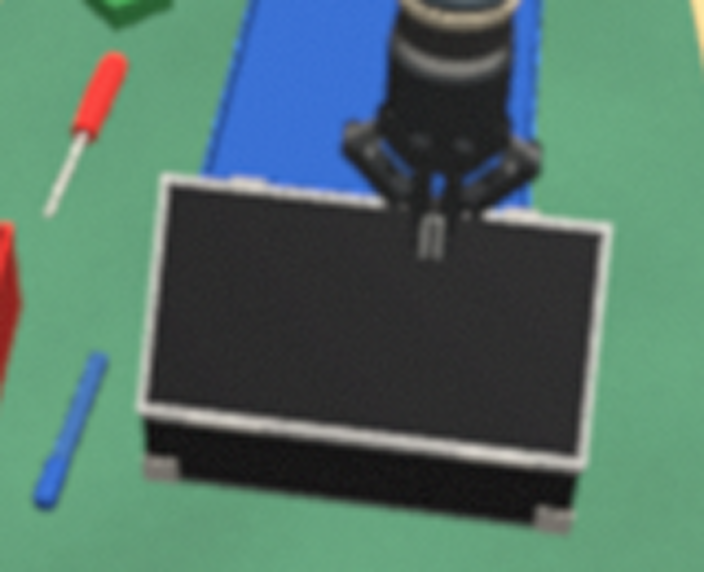

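The lid is about 40° past upright, with the closed fingertips on its outer face at crop (430,255). I'll go on down the arc.

Call:
drive_tool(motion=[{"dp": [0.025, 0.03, 0], "angular": [0, 0, 0]}, {"dp": [0.05, 0.06, 0], "angular": [0, 0, 0]}, {"dp": [0.075, 0.09, 0], "angular": [0, 0, 0]}, {"dp": [0.103, 0.119, 0], "angular": [0, 0, 0]}])

```text
time_s: 45.32
tcp_pos: [0.5125, 0.1394, 0.1977]
eef_rot: [-2.176, 0.095, 2.177]
ft_force: [-0.1, 1.1, 0.5]
grip_width: 0.001
```

Call:
drive_tool(motion=[{"dp": [0.03, 0.026, 0], "angular": [0, 0, 0]}, {"dp": [0.06, 0.052, 0], "angular": [0, 0, 0]}, {"dp": [0.09, 0.077, 0], "angular": [0, 0, 0]}, {"dp": [0.122, 0.1, 0], "angular": [0, 0, 0]}])

```text
time_s: 45.65
tcp_pos: [0.5115, 0.1244, 0.1793]
eef_rot: [-2.176, 0.096, 2.177]
ft_force: [-0.6, 0.9, 0.4]
grip_width: 0.001
```

Call:
drive_tool(motion=[{"dp": [0.034, 0.02, 0], "angular": [0, 0, 0]}, {"dp": [0.068, 0.04, 0], "angular": [0, 0, 0]}, {"dp": [0.1, 0.06, 0], "angular": [0, 0, 0]}, {"dp": [0.137, 0.077, 0], "angular": [0, 0, 0]}])

```text
time_s: 45.98
tcp_pos: [0.5107, 0.113, 0.1589]
eef_rot: [-2.177, 0.096, 2.176]
ft_force: [-0.5, 0.9, 0.7]
grip_width: 0.001
```

Call:
drive_tool(motion=[{"dp": [0.037, 0.013, 0], "angular": [0, 0, 0]}, {"dp": [0.074, 0.026, 0], "angular": [0, 0, 0]}, {"dp": [0.11, 0.04, 0], "angular": [0, 0, 0]}, {"dp": [0.149, 0.052, 0], "angular": [0, 0, 0]}])

```text
time_s: 46.32
tcp_pos: [0.5101, 0.1054, 0.1365]
eef_rot: [-2.177, 0.095, 2.176]
ft_force: [0.1, 1.9, 1.1]
grip_width: -0.002
```

```bash
python3 - <<'E'
from lid import *
print(cc());plan()
E
```

```text
[-31.  -42.6 136.5]
t 46.32 tcp [0.5101 0.1054 0.1365] jaw 175.0 tilt [0. 0. 0.] F [0.1 1.9 1.1] grip -0.2
```

Call:
drive_tool(motion=[{"dp": [0.03, 0.006, 0], "angular": [0, 0, 0]}, {"dp": [0.06, 0.012, 0], "angular": [0, 0, 0]}, {"dp": [0.09, 0.018, 0], "angular": [0, 0, 0]}, {"dp": [0.12, 0.022, 0], "angular": [0, 0, 0]}, {"dp": [0.14, 0.025, 0], "angular": [0, 0, 0]}])

```text
time_s: 46.73
tcp_pos: [0.5092, 0.1017, 0.1154]
eef_rot: [-2.176, 0.096, 2.178]
ft_force: [-4.6, 0.7, 22.2]
grip_width: -0.002
```

Call:
drive_tool(motion=[{"dp": [0.007, 0, 0], "angular": [0, 0, 0]}, {"dp": [0.014, 0, 0], "angular": [0, 0, 0]}, {"dp": [0.02, 0, 0], "angular": [0, 0, 0]}, {"dp": [0.02, 0, 0], "angular": [0, 0, 0]}])

```text
time_s: 47.07
tcp_pos: [0.5092, 0.1017, 0.1155]
eef_rot: [-2.177, 0.096, 2.177]
ft_force: [-5.4, -0.7, 11.7]
grip_width: 0.003
```

Call:
drive_tool(motion=[{"dp": [0.005, 0, 0], "angular": [0, 0, 0]}, {"dp": [0.01, 0, 0], "angular": [0, 0, 0]}, {"dp": [0.015, 0, 0], "angular": [0, 0, 0]}, {"dp": [0.02, 0, 0], "angular": [0, 0, 0]}])

```text
time_s: 47.4
tcp_pos: [0.5092, 0.1017, 0.1153]
eef_rot: [-2.179, 0.096, 2.175]
ft_force: [-11.3, -1.8, 26.0]
grip_width: -0.001
```

Call:
drive_tool(motion=[{"dp": [-0.1, 0, 0], "angular": [0, 0, 0]}, {"dp": [-0.3, 0, 0], "angular": [0, 0, 0]}, {"dp": [-0.5, 0, 0], "angular": [0, 0, 0]}, {"dp": [-0.7, 0, 0], "angular": [0, 0, 0]}, {"dp": [-0.9, 0, 0], "angular": [0, 0, 0]}])

```text
time_s: 47.82
tcp_pos: [0.5092, 0.1018, 0.246]
eef_rot: [-2.176, 0.095, 2.177]
ft_force: [-0.3, -0.6, 0.3]
grip_width: 0.003
```

Call:
drive_tool(motion=[{"dp": [0, 0.25, 0], "angular": [0, 0, 0]}, {"dp": [0, 0.5, 0], "angular": [0, 0, 0]}, {"dp": [0, 0.75, 0], "angular": [0, 0, 0]}, {"dp": [0, 1, 0], "angular": [0, 0, 0]}, {"dp": [0, 1, 0], "angular": [0, 0, 0]}])

```text
time_s: 48.23
tcp_pos: [0.4959, -0.0534, 0.2447]
eef_rot: [-2.175, 0.107, 2.175]
ft_force: [-0.6, 0.3, 0.7]
grip_width: 0.002
```

Call:
drive_tool(motion=[{"dp": [0, 0, 0.5], "angular": [0, 0, 0]}, {"dp": [0, 0, 0.5], "angular": [0, 0, 0]}, {"dp": [0, 0, 0.5], "angular": [0, 0, 0]}, {"dp": [0, 0, 0.5], "angular": [0, 0, 0]}, {"dp": [0, 0, 0.5], "angular": [0, 0, 0]}])

```text
time_s: 48.65
tcp_pos: [0.4223, -0.041, 0.2452]
eef_rot: [-2.179, 0.096, 2.175]
ft_force: [-0.2, 0.1, -0.3]
grip_width: 0.0
```

```bash
python3 - <<'E'
from lid import *
plan()
s=grab('side','s9.png');b=cv2.imread('pics/s9.png')[180:300,170:350]
cv2.imwrite('pics/s9c.png',cv2.resize(b,None,fx=4.4,fy=4.4,interpolation=cv2.INTER_CUBIC))
for q in(1.7,1.75,1.8,1.833): print(q,np.round([proj(s,edge(q,x)) for x in(.147,-.147)],1).tolist())
E
```

```text
t 48.65 tcp [ 0.4223 -0.041   0.2452] jaw 175.0 tilt [ 0.002 -0.     0.   ] F [-0.2  0.1 -0.3] grip 0.0
1.7 [[232.7, 218.0], [325.3, 229.2]]
1.75 [[232.9, 219.4], [325.0, 230.6]]
1.8 [[233.0, 220.9], [324.6, 232.1]]
1.833 [[233.0, 222.0], [324.4, 233.1]]
```

View pics/s9c.png

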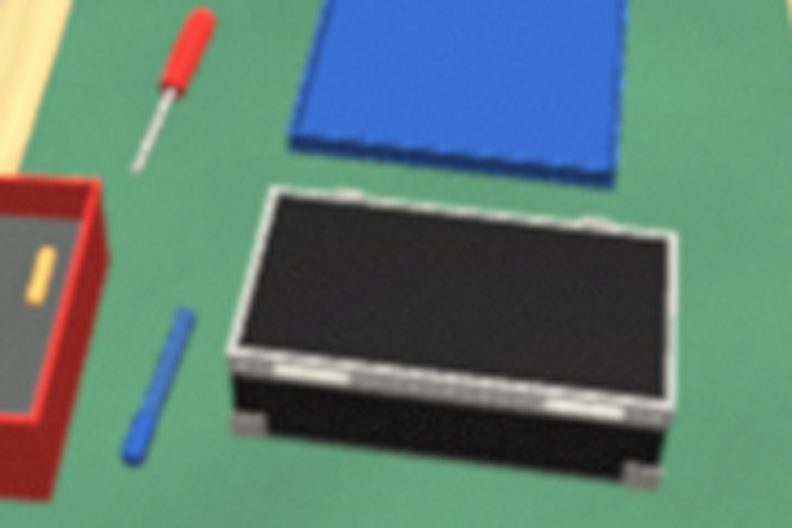

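The lid lies flat: its free-edge corners at full-frame (232,223) and (324,233) match the predicted shut positions (233,222) and (324,233). The pen and screwdriver are untouched.

```bash
python3 -c "
from plant import ctrl
print(ctrl.close_job())"
```

```text
the job is handed in; nothing more can be done
None
```

I packed the four units present: the long amp in the near column, the two silver amps in the middle one and the load in the far one. Then I broke the stay with a press on the red knee, pushed the lid down along its arc until shut, and handed in at about 49 s with the arm clear.

**Packing:** after the load was placed, the top view showed all four units standing in the bay, the tray empty, the lid up and the stay locked. I could not see inside once the lid was shut.

**Stay:** pressing took about 14 N, more than the stated 10 N. The lid came about 15° forward, not the stated 5 to 10°. From that I estimated the knee at about 0.9 rad or more; I did not measure it directly.

**Lid:** it came to a hard stop with the fingertips at 90 mm, the height of the shut lid. The final push reached 26 N. In the last side view the lid's free-edge corners lay within about 1 pixel of the fully shut prediction.

**Bench:** that view also showed the pen and screwdriver apparently undisturbed. I did not look at the open unit again at the end, but the arm never went near it.

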